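# Put the dip pots away in the slide-lid bin

## Task

Put the dip pots away: slide the bin's blue lid fully open over its end ridge, nest every pot on the table upright into the stack of its own colour that stands in the bin, then slide the lid shut again until it has gone over the ridge and lies flat and fully home. Leave the knife, bowl and grater alone.

Things in the scene. Friction and masses are not known exactly. Their poses are not given: they have to be found in the camera images.
- bin: white storage bin, fixed, 220 mm wide (x), 340 long (y), 116 high. Origin: centre of its underside. The half at -y is an open well, the half at +y is decked over at z 100 mm. The lid lies on the flat tops of the long walls (z 100) and the deck and slides along y between side rails; the rails' lips (z 113.5 to 116.5 mm) hold it down with 4.5 mm of play, 2.5 mm to each side.
- bin_mouth (a point): centre of the well's mouth (z 100 mm of the bin, y -80 mm). The well is 196 mm wide (x) and 160 mm long (y), its floor 94 mm below this point. The rail lips over it stand 196 mm apart. Axes as the bin's
- bin_ridge (a point): middle of the line between the two end ridges: red bumps 3 mm high, sloped 25 degrees both ways, one on top of each long wall, near the -y end (y -137 mm of the bin). Axes as the bin's
- lid_grip (a point): centre of the white upright bar on the blue lid: 100 mm along x, 14 along y, 26 tall, foot on the lid's top (13 mm below this point). Lid 207 mm (x) by 165 (y), 9 thick, 0.3 kg, stays in the rails. Shut: point at y -80.5 mm of the bin (2 mm of play either way), z 122. Fully open: y +82. Axes as the bin's
- lid_groove (a point): middle of the cross groove under the lid's -y end, 21 mm wide, 5 deep, at the lid's underside. Shut, it drops over the end ridges and latches the lid; a push of some 5 to 16 N along y on the bar takes the lid over them either way (its front rises 3 mm and falls); the plain slide takes 1 to 2 N
- knife_mid (a point): chef's knife, 320 mm long, lying on a white cutting board beyond the work; leave alone. Point: near its middle
- bowl_mid (a point): steel bowl, 154 mm across, 60 mm tall, to the right of the pots; leave alone. Point: on its axis, half-way up
- grater_mid (a point): box grater, 75 by 100 mm, 206 mm tall, to the left of the bin; leave alone. Point: on its axis, 90 mm up
- rack_big: stack guide for the red pots, fixed on the well's floor (z 6 mm of the bin): a foot plate 86 mm (x) by 100 (y), 3 thick, and four upright steel rods 8 mm thick, tops 82 mm above the plate's underside, 42 mm from its centre at 40 degrees either side of its x axis, so pot and rods are 4 mm apart and the gaps along y are free for fingers. Origin: centre of its underside. Axes as the bin's
- big0_mid (a point): red (large) dip pot, same as the other red (large) ones, already standing mouth up in its stack guide in the bin, under the lid: the bottom of that colour's stack. A pot set into one of its own colour drops in until the shoulder under its rim band sits on the lower rim: each stands 14 mm above the one below, with 1 to 2 mm side play. Point: on its axis, half-way up; z to the mouth.
- big1_mid (a point): red (large) dip pot, loose on the table, mouth up, open, 44 mm tall, 70 g. Foot 34 mm across, wall flaring up to an upright rim band, the widest part: 68 mm across, the top 14 mm of the pot, 3.5 mm thick. Point: on its axis, half-way up; z to the mouth. May be absent.
- big2_mid (a point): red (large) dip pot, loose on the table, mouth up, open, 44 mm tall, 70 g. Foot 34 mm across, wall flaring up to an upright rim band, the widest part: 68 mm across, the top 14 mm of the pot, 3.5 mm thick. Point: on its axis, half-way up; z to the mouth. May be absent.
- big3_mid (a point): red (large) dip pot, loose on the table, mouth up, open, 44 mm tall, 70 g. Foot 34 mm across, wall flaring up to an upright rim band, the widest part: 68 mm across, the top 14 mm of the pot, 3.5 mm thick. Point: on its axis, half-way up; z to the mouth. May be absent.
- rack_small: stack guide for the yellow pots, fixed on the well's floor (z 6 mm of the bin): a foot plate 86 mm (x) by 100 (y), 3 thick, and four upright steel rods 8 mm thick, tops 82 mm above the plate's underside, 37 mm from its centre at 40 degrees either side of its x axis, so pot and rods are 4 mm apart and the gaps along y are free for fingers. Origin: centre of its underside. Axes as the bin's
- small0_mid (a point): yellow (small) dip pot, same as the other yellow (small) ones, already standing mouth up in its stack guide in the bin, under the lid: the bottom of that colour's stack. A pot set into one of its own colour drops in until the shoulder under its rim band sits on the lower rim: each stands 14 mm above the one below, with 1 to 2 mm side play. Point: on its axis, half-way up; z to the mouth.
- small1_mid (a point): yellow (small) dip pot, loose on the table, mouth up, open, 38 mm tall, 70 g. Foot 29 mm across, wall flaring up to an upright rim band, the widest part: 58 mm across, the top 14 mm of the pot, 3.5 mm thick. Point: on its axis, half-way up; z to the mouth. May be absent.
- small2_mid (a point): yellow (small) dip pot, loose on the table, mouth up, open, 38 mm tall, 70 g. Foot 29 mm across, wall flaring up to an upright rim band, the widest part: 58 mm across, the top 14 mm of the pot, 3.5 mm thick. Point: on its axis, half-way up; z to the mouth. May be absent.
- small3_mid (a point): yellow (small) dip pot, loose on the table, mouth up, open, 38 mm tall, 70 g. Foot 29 mm across, wall flaring up to an upright rim band, the widest part: 58 mm across, the top 14 mm of the pot, 3.5 mm thick. Point: on its axis, half-way up; z to the mouth. May be absent.
Mind the look-alikes: they are no part of the job. Leave any green or purple look-alike of the part that bears big2_mid alone.

How it is judged:
By the outcome, as a careful person would: the job done as asked, in the order asked, and still so for the second after the job is handed in, with the robot touching nothing.
Of big1, big2, big3, small1, small2, small3 only 4 to 6 are there at a start; the rules pass over those that are not, and their reading is None.
At some moment in a run one of big1, big2, big3, small1, small2, small3 may be knocked a few centimetres aside while the robot is not near it.
It also fails if it takes over 208 s, if anything falls off the work surface, if the arm or the gripper's body presses on something with over 40 N, if the wrist force passes 120 N, or if a joint passes its speed limit or range.

## Robot

A 6-joint arm with a two-finger parallel gripper is mounted at the origin on the work surface. World frame = base frame: x ahead of the robot, y to its left, z up, the work surface at z = 0. Lengths are in mm, angles in degrees, forces in N, time in s.
With the tool pointing down it reaches from about 300 to 850 mm from the base axis. Payload 4.2 kg.
Tool frame: the origin (TCP) lies at the very end of the fingers, on their centre line; the grasp point (between the pads) lies 19 mm behind it; z points along the fingers, y is the direction in which the jaws open and shut (so a half turn about z gives the same grasp; the last joint's range is limited). The gripper opens to 91 mm and grips with 3 to 60 N. Pads are 32 mm wide; open, the fingers measure 118 mm over their backs; the gripper's body (76 mm by 178 mm) begins 60 mm behind the grasp point.
Start: joints at [-76.719, 18.312, 89.639, -0, 72.044, -1.146], TCP at [143.262, -556.883, 213.976] pointing down, gripper open.
Joint ranges: [-177.97, 177.97], [-48.28, 115.42], [12.27, 149.76], [-77.06, 257.06], [2.81, 150.46], [-146.56, 146.56]. Speed limits (degrees/s): [147.25, 147.25, 180, 180, 180, 180].

## Interface

Orientations are given as [roll, pitch, yaw] about the fixed x, y, z axes, in that order (R = Rz(yaw) Ry(pitch) Rx(roll)).
In Python, from workcell import env gives the robot as it stands. The module is installed in compiled form; this text tells all that it offers.
- The arm moves only by the tool arm_command, never from a script. Its argument "targets" is a list of rows, each a list of 5 numbers: the closure, from 0 (fully open) to 1 (shut), then the shift along the tool's x, y, z each as a share of 50 cm, from -1 to 1, then the turn about the tool's z as a share of pi/4 rad, from -1 to 1. A call has 1 to 8 rows; each row is the pose to reach, as a shift and turn from the pose measured when the call began, along the tool's axes at that moment; what a row does not reach only later rows make up. A row lasts 1/12 s, in which the tool goes at most 41.7 mm and 7.16 degrees, less where a joint would pass 70% of its speed; a pose out of reach is approached as far as the arm can. A call with a number of a shift or a turn outside -1 to 1 is refused whole. A call with a gripper value outside its range is refused whole. The fingers move at their own pace and stop on an object; "squeeze" is the grip in N (left out, the last holds). Time passes only in rows, so rows that repeat a pose let the fingers close. It gives the time, the measured TCP pose, the force and the opening at its end, in the units of the state.
- env.state(): the state, without advancing time (a new reading comes with each control period).
- env.grab_frame(name): name is "scene" or "top"; returns the picture (420x560x3 uint8, red, green, blue); there is no depth.
- env.camera_params(name): a dict with "camera_matrix" (3x3 intrinsics, pixels), "R" (3x3) and "t" (3): a world point X has camera coordinates R X + t. Camera axes: x right, y down, z forward; pixel columns grow to the right and rows downward; lengths in mm; the calibration is good to about 2 mm. A picture is of the moment at which its call begins. camera_params takes no time and is no camera call.
- env.job_done(): hands the job in, once; it reports no verdict.
The state is a dict: "time_s": time; "qpos": joint angles; "qvel": joint speeds; "effort": joint torques, N m; "ee_pos": TCP position; "ee_rot": TCP orientation; "force": force on the tool from outside, world axes, zero at the start; "torque": the same for the moment, N m; "gripper_width": finger opening in mm.
Only numpy, scipy, OpenCV 4.12 (cv2) and the standard library are available. Lean on these libraries where they do the work, as an engineer would, in place of code of your own. Each camera call takes 0.05 s, during which the arm holds its last target.

## Working session

There is one attempt and no reset: what is moved stays moved. The work goes in short steps, Python scripts to look and compute and a tool call to move; the robot and the scene stay as the last step left them, time stands still between calls to the robot, and variables do not carry over. Pictures are saved under pics/ and viewed, and the job is handed in when it is done.

Besides the shell and the picture viewer there is one more tool, called after "Emit:" as name(argument=value, ...), one argument or row to a line, values as JSON. arm_command: Moves the arm, as the interface text tells. Shift numbers are shares of 50 cm and turn numbers shares of pi/4 rad, none past 1 either way. Its arguments: {"type":"object","properties":{"targets":{"type":"array"},"squeeze":{"type":"number"}},"required":["targets"]}

```bash
mkdir -p pics; ls; python3 - <<'E'
from workcell import env
import cv2,numpy as np
print(env.state())
for n in("scene","top"):
    im=env.grab_frame(n);cv2.imwrite(f"pics/{n}0.png",im[:,:,::-1]);
    p=env.camera_params(n);print(n,p)
E
```

```text
pics
{'time_s': 0.0, 'qpos': array([-7.67171765e+01,  1.83513045e+01,  8.97077661e+01,  2.84934706e-03,
        7.20432936e+01, -1.14722130e+00]), 'qvel': array([-0.05760301, -0.01980505,  0.00486901,  0.05869496,  0.0313372 ,
       -0.02933073]), 'effort': array([-2.40055240e-03, -4.12459731e+01, -2.31970578e+01,  7.26151513e-02,
        4.57321142e-02, -1.14214556e-04]), 'ee_pos': array([ 143.17381711, -556.35813806,  213.11444213]), 'ee_rot': array([-1.79897711e+02, -4.75791747e-03,  1.44291597e+01]), 'force': array([ 0.0771749 , -0.41763036, -0.34621055]), 'torque': array([ 0.00985497,  0.02502746, -0.0222844 ]), 'gripper_width': 90.8763644832021}
scene {'camera_matrix': array([[392.9482995 ,   0.        , 282.74634674],
       [  0.        , 392.9482995 , 205.33499449],
       [  0.        ,   0.        ,   1.        ]]), 'R': array([[ 0.64851256,  0.7612035 , -0.00083193],
       [ 0.55667324, -0.47500646, -0.68153046],
       [-0.51917854,  0.44151795, -0.73178927]]), 't': array([-373.69854962, -229.12002372, 1547.32821154])}
top {'camera_matrix': array([[475.04418718,   0.        , 281.47584488],
       [  0.        , 475.04418718, 210.08923383],
       [  0.        ,   0.        ,   1.        ]]), 'R': array([[ 0.00305103, -0.99983571, -0.01786734],
       [-0.99475397, -0.00120758, -0.10228918],
       [ 0.1022508 ,  0.0180857 , -0.99459423]]), 't': array([  18.45144267,  575.71988174, 1451.10686977])}
```

View pics/scene0.png

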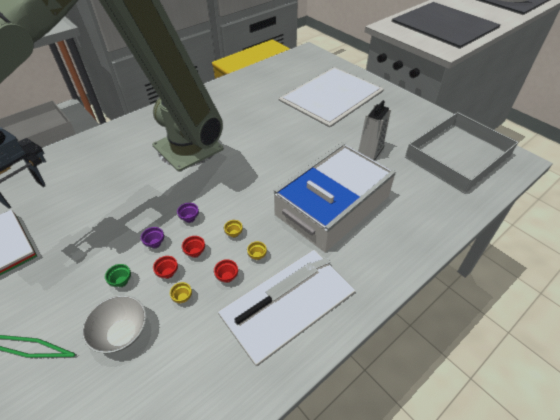

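View pics/top0.png

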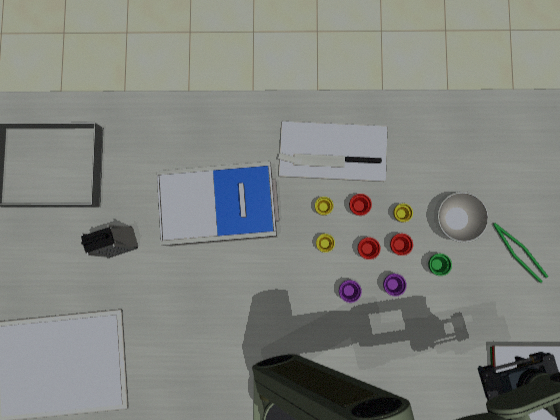

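```bash
python3 - <<'E'
import cv2
a=cv2.imread("pics/top0.png");b=cv2.imread("pics/scene0.png")
cv2.imwrite("pics/c1.png",cv2.resize(a[150:255,145:290],None,fx=5.4,fy=5.4,interpolation=cv2.INTER_CUBIC))
cv2.imwrite("pics/c2.png",cv2.resize(b[140:250,260:405],None,fx=5.4,fy=5.4,interpolation=cv2.INTER_CUBIC))
cv2.imwrite("pics/c3.png",cv2.resize(a[185:310,300:465],None,fx=4.8,fy=4.7,interpolation=cv2.INTER_CUBIC))
E
```

```text
(no output)
```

View pics/c1.png

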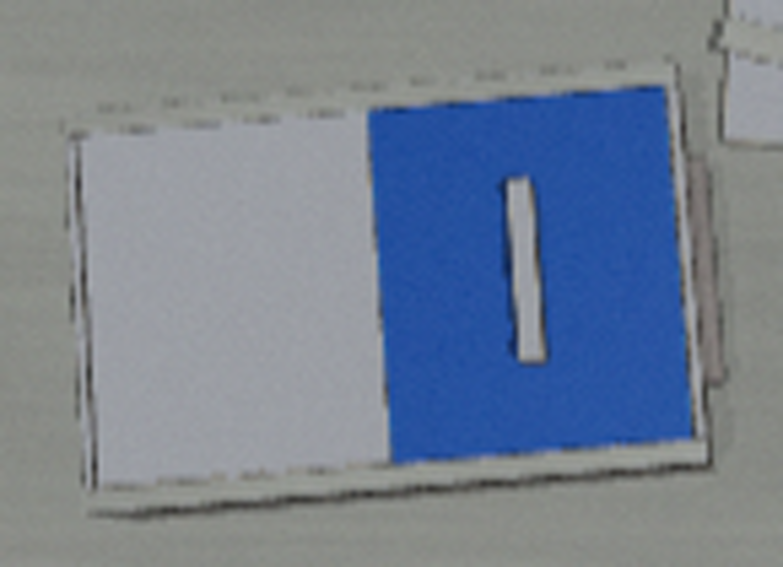

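View pics/c2.png

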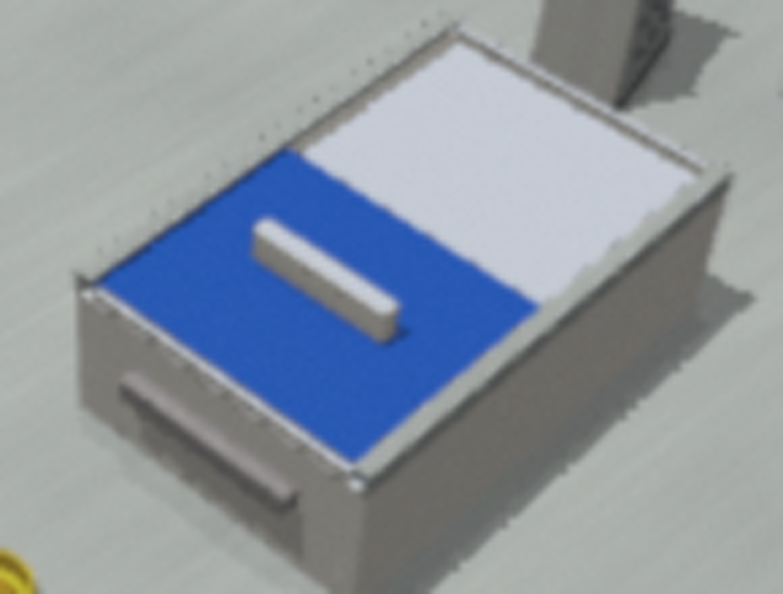

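View pics/c3.png

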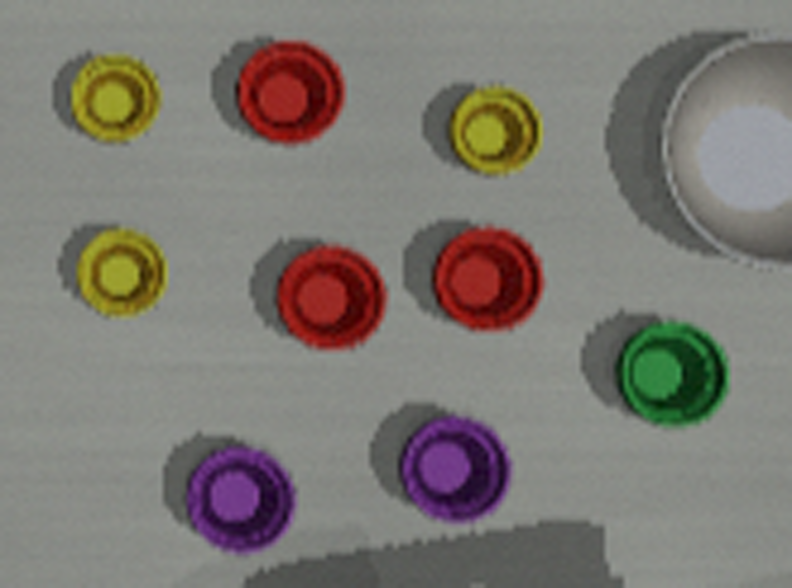

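```bash
cat > h.py <<'E'
from workcell import env
import cv2,numpy as np,math
from scipy.optimize import least_squares
P={n:env.camera_params(n) for n in("scene","top")}
def proj(n,X):
    p=P[n];c=np.atleast_2d(X)@np.array(p["R"]).T+p["t"];c=c@np.array(p["camera_matrix"]).T
    return c[:,:2]/c[:,2:]
def back(n,u,v,z):
    p=P[n];R=np.array(p["R"]);C=-R.T@p["t"];d=R.T@np.linalg.inv(p["camera_matrix"])@np.array([u,v,1.])
    return C+d*(z-C[2])/d[2]
def grab(n,name=None):
    im=env.grab_frame(n)
    if name: cv2.imwrite(f"pics/{name}.png",im[:,:,::-1])
    return im
def mask(im,col):
    h=cv2.cvtColor(im,cv2.COLOR_RGB2HSV);H,S,V=h[...,0],h[...,1],h[...,2]
    g=(S>120)&(V>35)
    if col=="red": m=g&((H<8)|(H>172))
    if col=="yellow": m=g&(H>20)&(H<36)
    if col=="blue": m=g&(H>100)&(H<125)
    return m.astype(np.uint8)
SH={"red":[(17,0),(34,30),(34,44)],"yellow":[(14.5,0),(29,24),(29,38)]}
def sil(n,x,y,col,z0=0):
    a=np.linspace(0,2*np.pi,60);pts=[]
    for r,z in SH[col]: pts.append(np.c_[x+r*np.cos(a),y+r*np.sin(a),0*a+z+z0])
    h=cv2.convexHull(proj(n,np.vstack(pts)).astype(np.float32))
    m=cv2.moments(h);return np.array([m["m10"],m["m01"]])/m["m00"],m["m00"]
def pots(n,im,col,minA=150):
    m=mask(im,col);k,l,s,c=cv2.connectedComponentsWithStats(m);out=[]
    for i in range(1,k):
        if s[i,4]<minA*.3: continue
        cs,_=cv2.findContours((l==i).astype(np.uint8),cv2.RETR_EXTERNAL,cv2.CHAIN_APPROX_NONE)
        f=np.zeros(m.shape,np.uint8);cv2.drawContours(f,cs,-1,1,-1)
        mm=cv2.moments(f,True);ce=np.array([mm["m10"],mm["m01"]])/mm["m00"]
        g=back(n,*ce,30)[:2]
        r=least_squares(lambda q:sil(n,q[0],q[1],col)[0]-ce,g)
        out.append((r.x.round(1),ce.round(1),int(mm["m00"]),int(sil(n,*r.x,col)[1])))
    return out
E
python3 - <<'E'
from h import *
for n in("top","scene"):
    im=cv2.imread(f"pics/{n}0.png")[:,:,::-1].copy()
    for c in("red","yellow"):
        for o in pots(n,im,c): print(n,c,*o)
# bin
def L(q,p,z):
    c,s=math.cos(q[2]),math.sin(q[2]);return np.array([q[0]+c*p[0]-s*p[1],q[1]+s*p[0]+c*p[1],z])
def T(x,y):return np.array([145+(x+.5)/5.4-.5,150+(y+.5)/5.4-.5])
def S(x,y):return np.array([260+(x+.5)/5.4-.5,140+(y+.5)/5.4-.5])
def ld(n,q,a,b,pts):
    A,B=proj(n,[L(q,a[:2],a[2]),L(q,b[:2],b[2])]);d=(B-A)/np.linalg.norm(B-A)
    return [float(d[0]*(p-A)[1]-d[1]*(p-A)[0]) for p in pts]
def res(q):
    r=[]
    r+=ld("top",q,(98,-150,113.5),(98,150,113.5),[T(200,127),T(370,112),T(660,87)])
    r+=ld("top",q,(-98,-150,116.5),(-98,150,116.5),[T(100,488),T(390,463),T(693,438)])
    r+=ld("top",q,(-98,2,109),(98,2,109),[T(371,125),T(389,450)])
    bt=[L(q,p,135) for p in((50,-87.5),(50,-73.5),(-50,-87.5),(-50,-73.5))]
    ct=proj("top",bt).mean(0)-T(525,270); r+=list(ct)
    cs=proj("scene",bt).mean(0)-S(327,266); r+=list(cs)
    r+=ld("scene",q,(-110,170,116),(-110,-170,116),[])
    r+=ld("scene",q,(-98,2,109),(98,2,109),[S(310,163),S(525,297)])
    return r
s=least_squares(res,[650,100,0.]);print(s.x,np.degrees(s.x[2]),np.round(s.fun,2))
q=s.x
for n in("top","scene"):
    im=cv2.imread(f"pics/{n}0.png");im=cv2.resize(im,None,fx=4,fy=4,interpolation=cv2.INTER_CUBIC)
    for a in [(110,170,116),(-110,170,116),(-110,-170,116),(110,-170,116)],[(98,170,116.5),(-98,170,116.5),(-98,-170,116.5),(98,-170,116.5)],[(98,2,109),(-98,2,109),(-98,-163,109),(98,-163,109)],[(50,-87.5,135),(50,-73.5,135),(-50,-73.5,135),(-50,-87.5,135)]:
        p=proj(n,[L(q,x[:2],x[2]) for x in a]);p=((p+.5)*4-.5)
        cv2.polylines(im,[np.round(p).astype(int)],True,(0,0,255),1)
    c=proj(n,[L(q,(0,0),60)])[0]*4
    y,x=int(c[1]),int(c[0]);cv2.imwrite(f"pics/f_{n}.png",im[max(0,y-280):y+280,max(0,x-390):x+390])
E
```

```text
top red [ 594.  -223.5] [360. 204.] 381 395
top red [ 470.9 -347.5] [401.2 244. ] 392 412
top red [ 458.7 -247.7] [368.6 247.9] 388 404
top yellow [ 590.3 -111. ] [323.5 205.4] 267 282
top yellow [ 569.  -356.3] [402.8 212.3] 278 296
top yellow [ 474.9 -115. ] [325.  242.6] 273 284
scene red [ 457.5 -249.8] [193.3 245.7] 371 409
scene red [ 177.2 -667.8] [ 17.3 262.3] 65 507
scene red [ 469.5 -350.3] [165.1 266.5] 418 458
scene red [ 592.7 -226.1] [225.7 270.2] 418 454
scene yellow [-408.8  600.4] [247.1  56.7] 1204 99
scene yellow [ 473.6 -116.9] [233.  227.7] 237 270
scene yellow [ 589.7 -113.5] [256.6 249.9] 264 300
scene yellow [ 567.7 -359. ] [180.5 292.1] 343 376
[5.89144746e+02 2.12337976e+02 8.40757806e-02] 4.817187385595593 [-0.5  -0.35 -0.21  0.15  0.36  0.38  0.02 -0.69  0.34 -0.12 -0.01 -0.47
  0.61  0.53]
```

View pics/f_top.png

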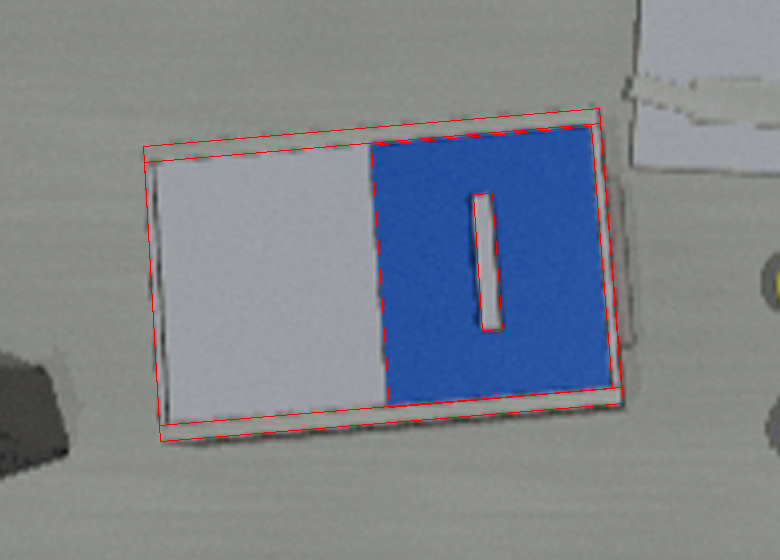

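View pics/f_scene.png

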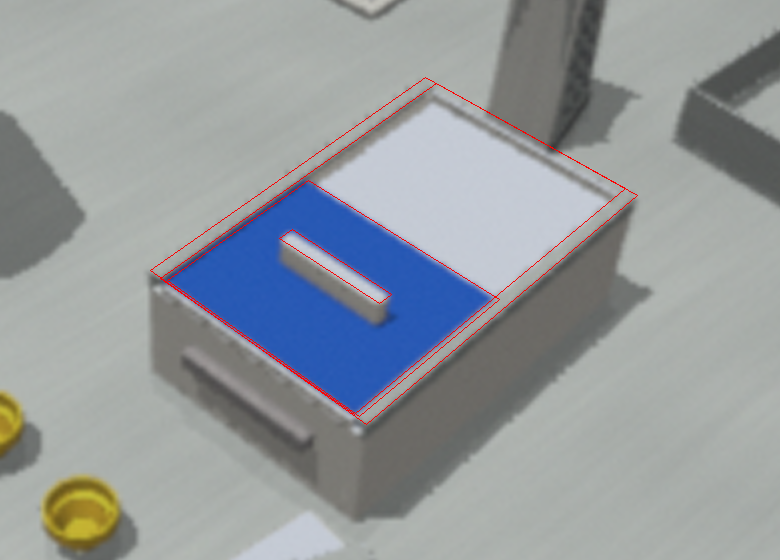

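```bash
cat >> h.py <<'E'
from scipy.spatial.transform import Rotation as Ro
Q=[589.1,212.3,0.0841]
def BW(x,y,z):
    c,s=math.cos(Q[2]),math.sin(Q[2]);return np.array([Q[0]+c*x-s*y,Q[1]+s*x+c*y,z])
def mv(t,yaw=None):
    s=env.state();R=Ro.from_euler("xyz",s["ee_rot"],degrees=True)
    d=R.inv().apply(np.array(t)-s["ee_pos"])/500
    dy=0 if yaw is None else -((yaw-s["ee_rot"][2]+90)%180-90)/45
    print("mv",d.round(4),"turn",round(dy,3))
def st():
    s=env.state();print(round(s["time_s"],2),s["ee_pos"].round(1),s["ee_rot"].round(1),s["force"].round(1),round(s["gripper_width"],1))
E
python3 - <<'E'
from h import *
b=BW(0,-80.5,0);print(b,BW(46,-80,0),BW(-46,-80,0))
mv([b[0],b[1],210],4.8);st()
E
```

```text
[595.86207228 132.08451285   0.        ] [641.65749305 136.44678699   0.        ] [549.9826506  128.71870439   0.        ]
mv [ 1.2199 -1.1081  0.0082] turn 0.214
0.1 [ 143.2 -556.4  213.2] [-179.9   -0.    14.4] [ 0.  -0.6  0.5] 91.1
```

Emit:
arm_command(
  targets=[
    [0.5,0.6,-0.55,0,0.21],
    [0.5,0.6,-0.55,0,0.21],
    [0.5,0.6,-0.55,0,0.21],
    [0.5,0.6,-0.55,0,0.21],
    [0.5,0.6,-0.55,0,0.21],
    [0.5,0.6,-0.55,0,0.21],
    [0.5,0.6,-0.55,0,0.21],
    [0.5,0.6,-0.55,0,0.21],
  ],
)

```text
time_s: 0.77
ee_pos: [325.3, -275.4, 213.6]
ee_rot: [-179.9, 0.0, 4.9]
force: [0.9, -0.6, -0.3]
gripper_width: 45.9
```

```bash
python3 - <<'E'
from h import *
b=BW(0,-80.5,0);mv([b[0],b[1],210],4.8);st()
E
```

```text
mv [ 0.6094 -0.7653  0.0083] turn 0.003
0.77 [ 325.3 -275.4  213.6] [-179.9    0.     4.9] [ 0.9 -0.6 -0.3] 45.9
```

Emit:
arm_command(
  targets=[
    [0.6,0.61,-0.765,0.0,0],
    [0.6,0.61,-0.765,0.0,0],
    [0.6,0.61,-0.765,0.0,0],
    [0.6,0.61,-0.765,0.0,0],
    [0.6,0.61,-0.765,0.0,0],
    [0.6,0.61,-0.765,0.0,0],
    [0.6,0.61,-0.765,0.0,0],
    [0.6,0.61,-0.765,0.0,0],
  ],
)

```text
time_s: 1.43
ee_pos: [509.5, 2.6, 213.7]
ee_rot: [-179.9, 0.1, 5.0]
force: [0.4, -1.0, -0.6]
gripper_width: 36.6
```

```bash
python3 - <<'E'
from h import *
b=BW(0,-80.5,0);mv([b[0],b[1],150],4.8);st()
E
```

```text
mv [ 0.1946 -0.2428  0.1277] turn 0.004
1.43 [509.5   2.6 213.7] [-1.799e+02  1.000e-01  5.000e+00] [ 0.4 -1.  -0.6] 36.6
```

Emit:
arm_command(
  targets=[
    [0.6,0.1946,-0.2428,0.1,0],
    [0.6,0.1946,-0.2428,0.1,0],
    [0.6,0.1946,-0.2428,0.1,0],
    [0.6,0.1946,-0.2428,0.1,0],
    [0.6,0.1946,-0.2428,0.1277,0],
    [0.6,0.1946,-0.2428,0.1277,0],
    [0.6,0.1946,-0.2428,0.1277,0],
    [0.6,0.1946,-0.2428,0.1277,0],
  ],
)

```text
time_s: 2.1
ee_pos: [595.6, 131.3, 150.5]
ee_rot: [-179.9, 0.1, 4.9]
force: [0.9, 0.4, 0.0]
gripper_width: 36.6
```

```bash
python3 - <<'E'
from h import *
b=BW(0,-80.5,0);mv([b[0],b[1],114],4.8);st()
a=grab("scene","s1");cv2.imwrite("pics/s1c.png",cv2.resize(a[100:250,250:410,::-1],None,fx=4,fy=4))
a=grab("top","t1");cv2.imwrite("pics/t1c.png",cv2.resize(a[140:270,140:300,::-1],None,fx=4,fy=4))
E
```

```text
mv [ 0.0008 -0.0014  0.073 ] turn 0.003
2.1 [595.6 131.3 150.5] [-1.799e+02  1.000e-01  4.900e+00] [0.9 0.4 0. ] 36.6
```

View pics/s1c.png

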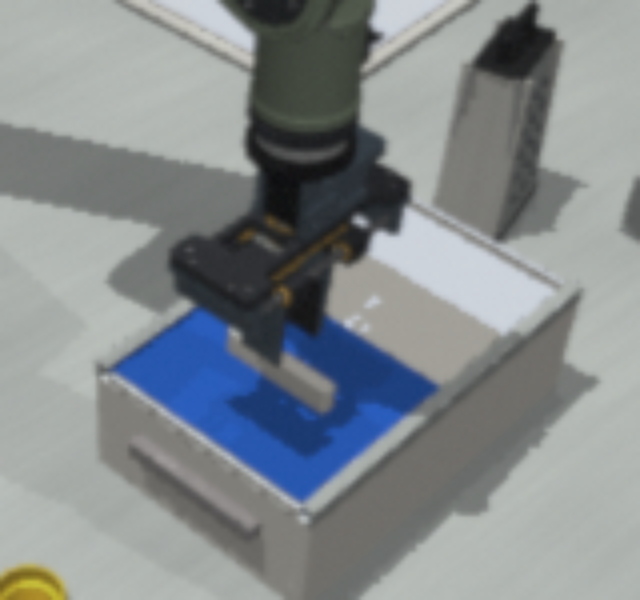

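View pics/t1c.png

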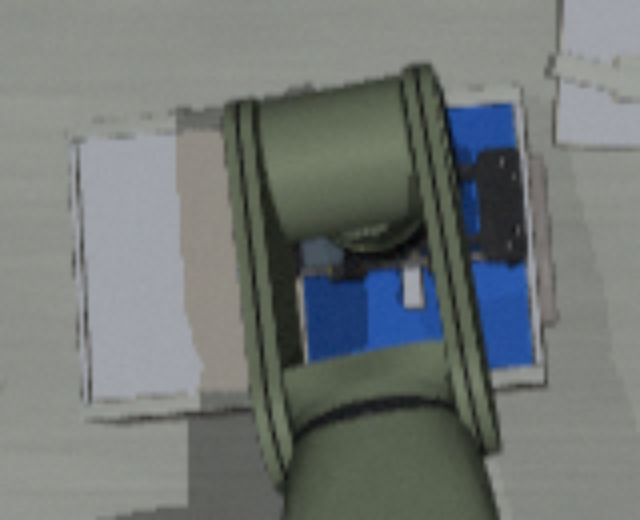

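Emit:
arm_command(
  targets=[
    [0.6,0.001,-0.001,0.03,0],
    [0.6,0.001,-0.001,0.055,0],
    [0.6,0.001,-0.001,0.073,0],
    [0.6,0.001,-0.001,0.073,0],
    [0.95,0.001,-0.001,0.073,0],
    [0.95,0.001,-0.001,0.073,0],
    [0.95,0.001,-0.001,0.073,0],
    [0.95,0.001,-0.001,0.073,0],
  ],
  squeeze=8,
)

```text
time_s: 2.87
ee_pos: [596.9, 131.7, 115.7]
ee_rot: [-179.9, -0.1, 4.9]
force: [0.0, 0.2, 1.5]
gripper_width: 14.0
```

```bash
python3 - <<'E'
from h import *
b=BW(0,82,0);mv([b[0],b[1],114],4.8);st()
E
```

```text
mv [-0.0016 -0.326   0.0039] turn 0.002
2.87 [596.9 131.7 115.7] [-1.799e+02 -1.000e-01  4.900e+00] [0.  0.2 1.5] 14.0
```

Emit:
arm_command(
  targets=[
    [0.95,0,-0.012,0,0],
    [0.95,0,-0.03,0,0],
    [0.95,0,-0.05,0,0],
    [0.95,0,-0.075,0,0],
    [0.95,0,-0.11,0,0],
    [0.95,0,-0.15,0,0],
    [0.95,-0.001,-0.19,0,0],
    [0.95,-0.001,-0.23,0,0],
  ],
)

```text
time_s: 3.53
ee_pos: [586.1, 247.8, 115.8]
ee_rot: [-179.9, -0.1, 4.9]
force: [-0.2, -2.0, 0.0]
gripper_width: 14.1
```

```bash
python3 - <<'E'
from h import *
b=BW(0,82,0);mv([b[0],b[1],115],4.8);st()
E
```

```text
mv [ 0.0002 -0.0926  0.0017] turn 0.003
3.53 [586.1 247.8 115.8] [-1.799e+02 -1.000e-01  4.900e+00] [-0.2 -2.   0. ] 14.1
```

Went over cleanly; finish opening.

Emit:
arm_command(
  targets=[
    [0.95,0,-0.03,0,0],
    [0.95,0,-0.055,0,0],
    [0.95,0,-0.075,0,0],
    [0.95,0,-0.088,0,0],
    [0.95,0,-0.094,0,0],
    [0.95,0,-0.096,0,0],
    [0.95,0,-0.096,0,0],
  ],
)

```text
time_s: 4.12
ee_pos: [581.9, 293.5, 115.8]
ee_rot: [179.9, -0.0, 4.9]
force: [-0.4, -6.3, 2.6]
gripper_width: 13.9
```

```bash
python3 - <<'E'
from h import *
s=env.state();p=s["ee_pos"]-BW(0,0,0);c,n=math.cos(Q[2]),math.sin(Q[2]);print(c*p[0]+n*p[1],-n*p[0]+c*p[1]);st()
E
```

```text
-0.38245764686787886 81.50161881955778
4.12 [581.9 293.5 115.8] [179.9  -0.    4.9] [-0.4 -6.3  2.6] 13.9
```

Emit:
arm_command(
  targets=[
    [0.6,0,0.002,0,0],
    [0.6,0,0.002,0,0],
    [0.6,0,0.002,-0.05,0],
    [0.6,0,0.002,-0.13,0],
    [0.6,0,0.002,-0.2,0],
    [0.6,0,0.2,-0.2,0],
    [0.6,0,0.4,-0.2,0],
    [0.2,0,0.6,-0.2,0],
  ],
)

```text
time_s: 4.78
ee_pos: [592.7, 168.0, 216.9]
ee_rot: [179.9, -0.2, 5.0]
force: [0.4, 0.2, -0.4]
gripper_width: 40.7
```

```bash
python3 - <<'E'
from h import *
st();mv([458.1,-249,120],4.8)
E
```

```text
4.78 [592.7 168.  216.9] [179.9  -0.2   5. ] [ 0.4  0.2 -0.4] 40.7
mv [-0.3418  0.807   0.1939] turn 0.005
```

Emit:
arm_command(
  targets=[
    [0.05,-0.34,0.8,0.0,0.0],
    [0.05,-0.34,0.8,0.0,0.0],
    [0.05,-0.34,0.8,0.0,0.0],
    [0.05,-0.34,0.8,0.0,0.0],
    [0.05,-0.34,0.8,0.05,0.0],
    [0.05,-0.34,0.8,0.1,0.0],
    [0.05,-0.34,0.8,0.1,0.0],
    [0.05,-0.34,0.8,0.1,0.0],
  ],
)

```text
time_s: 5.45
ee_pos: [490.0, -147.6, 187.9]
ee_rot: [180.0, -0.3, 5.0]
force: [0.6, 0.1, 0.1]
gripper_width: 86.4
```

```bash
python3 - <<'E'
from h import *
st();mv([458.1,-249,120],4.8)
a=grab("top","t2");cv2.imwrite("pics/t2c.png",cv2.resize(a[140:250,150:290,::-1],None,fx=5,fy=5,interpolation=cv2.INTER_CUBIC))
a=grab("scene","s2");cv2.imwrite("pics/s2c.png",cv2.resize(a[130:250,260:410,::-1],None,fx=5,fy=5,interpolation=cv2.INTER_CUBIC))
E
```

```text
5.45 [ 490.  -147.6  187.9] [180.   -0.3   5. ] [0.6 0.1 0.1] 86.4
mv [-0.0818  0.1963  0.1356] turn 0.005
```

View pics/t2c.png

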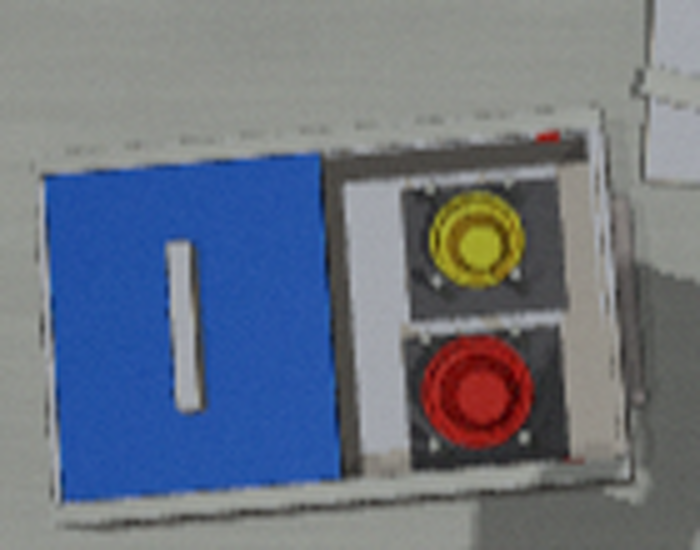

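View pics/s2c.png

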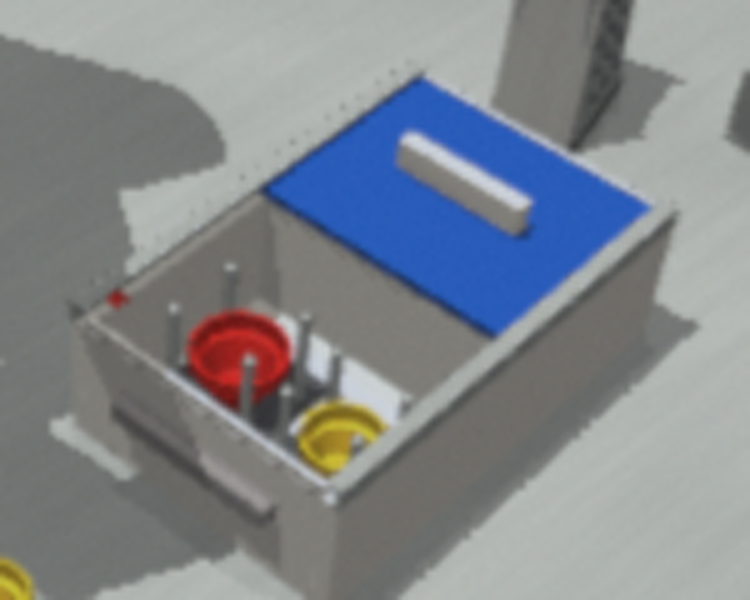

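```bash
cat >> h.py <<'E'
def fitpot(n,im,col,z0,roi):
    m=mask(im,col)*0;x0,y0,x1,y1=roi;m[y0:y1,x0:x1]=mask(im,col)[y0:y1,x0:x1]
    k,l,s,c=cv2.connectedComponentsWithStats(m);i=1+int(np.argmax(s[1:,4]))
    cs,_=cv2.findContours((l==i).astype(np.uint8),cv2.RETR_EXTERNAL,cv2.CHAIN_APPROX_NONE)
    f=np.zeros(m.shape,np.uint8);cv2.drawContours(f,[cv2.convexHull(np.vstack(cs))],-1,1,-1)
    mm=cv2.moments(f,True);ce=np.array([mm["m10"],mm["m01"]])/mm["m00"]
    r=least_squares(lambda q:sil(n,q[0],q[1],col,z0)[0]-ce,back(n,*ce,30)[:2])
    return r.x,ce,int(mm["m00"]),int(sil(n,*r.x,col,z0)[1])
def wb(p):
    d=np.array(p)[:2]-np.array(Q[:2]);c,n=math.cos(Q[2]),math.sin(Q[2]);return np.array([c*d[0]+n*d[1],-n*d[0]+c*d[1]])
E
python3 - <<'E'
from h import *
t=cv2.imread("pics/t2.png")[:,:,::-1].copy();s=cv2.imread("pics/s2.png")[:,:,::-1].copy()
for c,roi in(("red",(230,204,262,232)),("yellow",(230,170,262,204))):
    r=fitpot("top",t,c,9,roi);print(c,r,wb(r[0]))
r=fitpot("scene",s,"red",9,(295,188,322,215));print(r,wb(r[0]))
for pts in([(425,338),(515,328),(435,442),(525,437)],[(430,187),(510,182),(437,283),(516,275)]):
    w=[back("top",150+(x+.5)/5-.5,140+(y+.5)/5-.5,88)[:2] for x,y in pts];print(np.mean(w,0),wb(np.mean(w,0)),[wb(a).round(1) for a in w])
E
```

```text
red (array([549.60658688, 131.81803456]), array([244.92753623, 217.90096618]), 414, 392) [-46.11438807 -76.88003417]
yellow (array([644.66282098, 133.97158306]), array([244.76975945, 187.64604811]), 291, 283) [ 48.78678678 -82.71890601]
(array([547.43105957, 130.37181313]), array([307.29581994, 200.75241158]), 311, 327) [-48.40371026 -78.13839794]
[549.2797194  128.97851616] [-46.6786224  -79.68205964] [array([-15.3, -51.9]), array([ -13.7, -106.2]), array([-78.1, -53.4]), array([ -79.6, -107.3])]
[642.74115437 131.05973347] [ 46.62731398 -85.45904247] [array([ 76. , -61.4]), array([  75. , -109.8]), array([ 17.3, -61.4]), array([  18.2, -109.2])]
```

Emit:
arm_command(
  targets=[
    [0.05,-0.08,0.195,0.03,0],
    [0.05,-0.08,0.195,0.08,0],
    [0.05,-0.08,0.195,0.12,0],
    [0.05,-0.08,0.195,0.16,0],
    [0.05,-0.08,0.195,0.18,0],
    [0.05,-0.08,0.195,0.18,0],
  ],
)

```text
time_s: 6.05
ee_pos: [455.1, -249.6, 94.7]
ee_rot: [-179.9, 0.2, 4.6]
force: [-0.6, 0.1, -0.3]
gripper_width: 86.5
```

```bash
python3 - <<'E'
from h import *
st();mv([458.4,-248.2,20],4.8)
im=grab("top","t3")
for c in("red","yellow"):
  for o in pots("top",im,c): print(c,*o)
E
```

```text
6.05 [ 455.1 -249.6   94.7] [-179.9    0.2    4.6] [-0.6  0.1 -0.3] 86.5
mv [ 0.0074 -0.0018  0.1494] turn -0.005
red [ 594.  -223.5] [360. 204.] 381 395
red [550.5 132.6] [245.  217.9] 407 387
red [  58.7 -612.1] [494.  383.3] 119 482
yellow [646.3 134.5] [244.9 187.6] 283 280
yellow [ 590.2 -111.3] [323.6 205.4] 268 282
yellow [ 569.  -356.3] [402.8 212.3] 278 296
yellow [ 474.7 -115. ] [325.  242.6] 275 284
```

Emit:
arm_command(
  targets=[
    [0.05,0.007,-0.002,0.06,0],
    [0.05,0.007,-0.002,0.11,0],
    [0.05,0.007,-0.002,0.149,0],
    [0.05,0.007,-0.002,0.149,0],
    [0.6,0.007,-0.002,0.149,0],
    [0.6,0.007,-0.002,0.149,0],
    [0.6,0.007,-0.002,0.149,0],
    [0.6,0.007,-0.002,0.149,0],
  ],
  squeeze=10,
)

```text
time_s: 6.77
ee_pos: [461.5, -249.1, 24.0]
ee_rot: [179.9, -0.2, 4.6]
force: [1.1, 1.8, 5.1]
gripper_width: 68.0
```

```bash
python3 - <<'E'
from h import *
st()
a=grab("scene","s4");c=proj("scene",[[458,-249,30]])[0].astype(int);cv2.imwrite("pics/s4c.png",cv2.resize(a[c[1]-50:c[1]+50,c[0]-60:c[0]+60,::-1],None,fx=5,fy=5,interpolation=cv2.INTER_CUBIC))
E
```

```text
6.77 [ 461.5 -249.1   24. ] [179.9  -0.2   4.6] [1.1 1.8 5.1] 68.0
```

View pics/s4c.png

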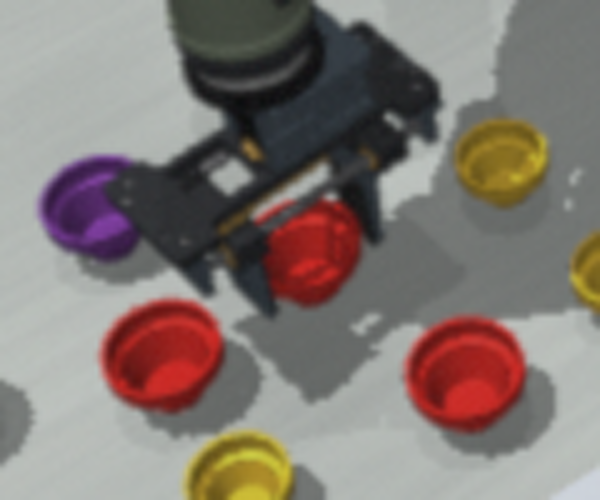

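Emit:
arm_command(
  targets=[
    [0.6,0,0,-0.03,0],
    [0.6,0,0,-0.1,0],
    [0.6,0,0,-0.18,0],
    [0.6,0,0,-0.25,0],
    [0.6,0,0,-0.25,0],
    [0.6,0,0,-0.25,0],
  ],
)

```text
time_s: 7.32
ee_pos: [462.2, -249.7, 151.6]
ee_rot: [179.7, -0.5, 4.6]
force: [-1.3, 0.4, -1.5]
gripper_width: 68.4
```

```bash
python3 - <<'E'
from h import *
st()
a=grab("scene","s5");c=proj("scene",[[458,-249,150]])[0].astype(int);print(c);cv2.imwrite("pics/s5c.png",cv2.resize(a[c[1]-50:c[1]+50,c[0]-60:c[0]+60,::-1],None,fx=5,fy=5,interpolation=cv2.INTER_CUBIC))
st();mv([*BW(-46.3,-77.5,160)],4.8)
E
```

```text
7.32 [ 462.2 -249.7  151.6] [179.7  -0.5   4.6] [-1.3  0.4 -1.5] 68.4
[186 220]
7.37 [ 460.9 -248.9  149.6] [179.9  -0.3   4.6] [-0.1  0.5 -1.2] 68.4
mv [ 0.238  -0.7434 -0.0216] turn -0.004
```

View pics/s5c.png

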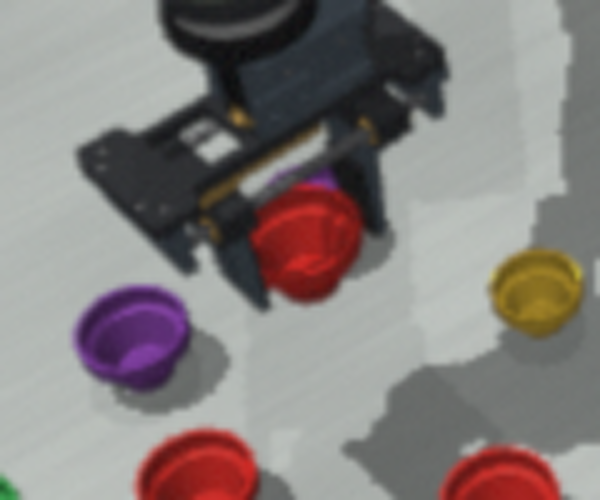

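Emit:
arm_command(
  targets=[
    [0.6,0.1,-0.32,-0.02,0],
    [0.6,0.24,-0.743,-0.02,0],
    [0.6,0.24,-0.743,-0.02,0],
    [0.6,0.24,-0.743,-0.02,0],
    [0.6,0.24,-0.743,-0.02,0],
    [0.6,0.24,-0.743,-0.02,0],
    [0.6,0.24,-0.743,-0.02,0],
    [0.6,0.24,-0.743,-0.02,0],
  ],
)

```text
time_s: 8.03
ee_pos: [536.0, 77.2, 156.0]
ee_rot: [179.8, -0.0, 4.6]
force: [1.0, -0.2, -0.7]
gripper_width: 68.6
```

```bash
python3 - <<'E'
from h import *
st();mv([552,132,160],4.8)
E
```

```text
8.03 [536.   77.2 156. ] [179.8  -0.    4.6] [ 1.  -0.2 -0.7] 68.6
mv [ 0.0408 -0.1066 -0.0084] turn -0.004
```

Emit:
arm_command(
  targets=[
    [0.6,0.03,-0.07,-0.008,-0.004],
    [0.6,0.041,-0.1066,-0.008,-0.004],
    [0.6,0.041,-0.1066,-0.008,-0.004],
    [0.6,0.041,-0.1066,-0.008,-0.004],
    [0.6,0.041,-0.1066,-0.008,-0.004],
  ],
)

```text
time_s: 8.45
ee_pos: [550.9, 131.1, 158.3]
ee_rot: [179.8, 0.2, 4.8]
force: [0.2, -0.1, -1.1]
gripper_width: 68.6
```

```bash
python3 - <<'E'
from h import *
st()
a=grab("scene","s6");cv2.imwrite("pics/s6c.png",cv2.resize(a[100:250,250:400,::-1],None,fx=4,fy=4,interpolation=cv2.INTER_CUBIC))
st()
a=grab("top","t6");cv2.imwrite("pics/t6c.png",cv2.resize(a[140:250,170:290,::-1],None,fx=5,fy=5,interpolation=cv2.INTER_CUBIC))
st();mv([552,132,53],4.8)
E
```

```text
8.45 [550.9 131.1 158.3] [179.8   0.2   4.8] [ 0.2 -0.1 -1.1] 68.6
8.5 [551.1 130.8 158.7] [179.8   0.2   4.7] [-0.6  0.9 -1. ] 68.3
8.55 [551.4 130.6 159.1] [1.798e+02 1.000e-01 4.700e+00] [ 0.1  0.3 -1.1] 68.1
mv [ 0.0019 -0.0033  0.2121] turn -0.002
```

View pics/s6c.png

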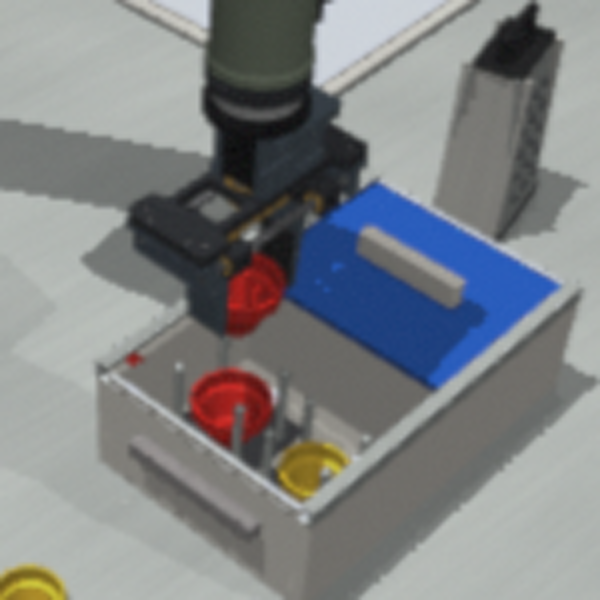

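View pics/t6c.png

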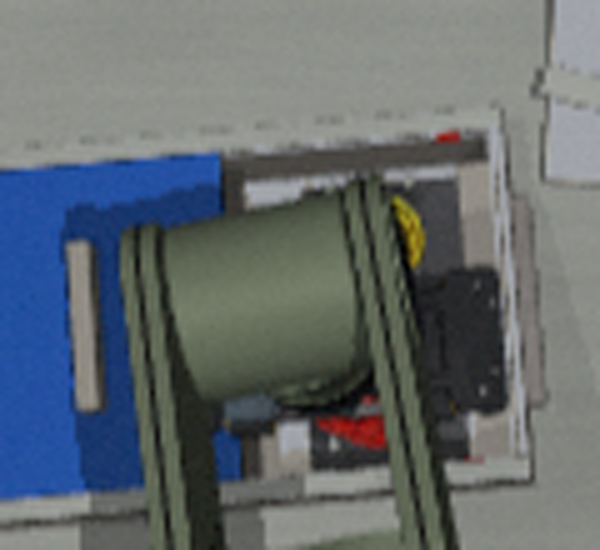

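Emit:
arm_command(
  targets=[
    [0.6,0.002,-0.003,0.04,0],
    [0.6,0.002,-0.003,0.09,0],
    [0.6,0.002,-0.003,0.13,0],
    [0.6,0.002,-0.003,0.16,0],
    [0.6,0.002,-0.003,0.185,0],
    [0.6,0.002,-0.003,0.205,0],
    [0.6,0.002,-0.003,0.21,0],
    [0.6,0.002,-0.003,0.21,0],
  ],
)

```text
time_s: 9.22
ee_pos: [551.8, 130.9, 53.8]
ee_rot: [179.8, 0.2, 4.7]
force: [-1.0, -0.3, -0.9]
gripper_width: 68.3
```

```bash
python3 - <<'E'
from h import *
st()
a=grab("scene","s7");cv2.imwrite("pics/s7c.png",cv2.resize(a[130:250,260:400,::-1],None,fx=5,fy=5,interpolation=cv2.INTER_CUBIC))
st()
E
```

```text
9.22 [551.8 130.9  53.8] [179.8   0.2   4.7] [-1.  -0.3 -0.9] 68.3
9.27 [552.3 131.3  54.4] [1.798e+02 1.000e-01 4.700e+00] [-0.3 -0.6 -1. ] 68.9
```

View pics/s7c.png

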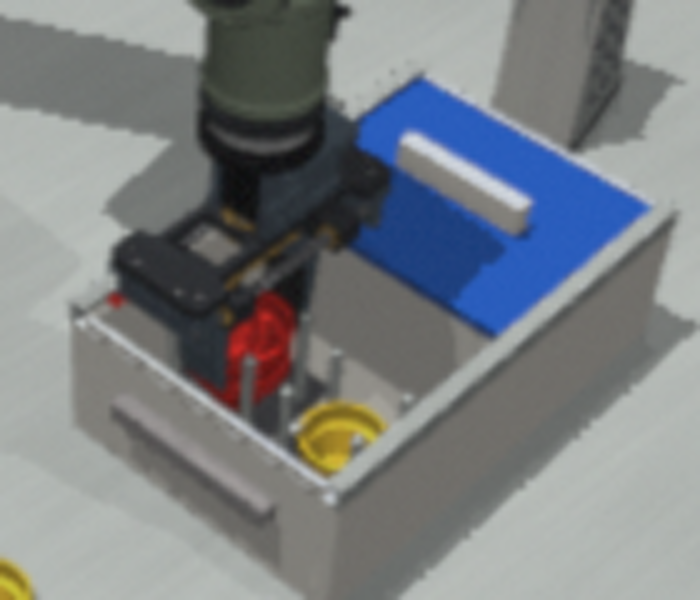

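Emit:
arm_command(
  targets=[
    [0.6,0,0.001,0.006,0],
    [0.6,0,0.001,0.012,0],
    [0.6,0,0.001,0.017,0],
    [0.6,0,0.001,0.017,0],
  ],
)

```text
time_s: 9.6
ee_pos: [555.4, 128.5, 50.5]
ee_rot: [179.5, -0.3, 4.8]
force: [-1.1, -10.2, 20.7]
gripper_width: 68.3
```

Emit:
arm_command(
  targets=[
    [0.6,0,0,-0.002,0],
    [0.6,0,0,-0.002,0],
    [0.6,0,0,-0.002,0],
  ],
)

```text
time_s: 9.85
ee_pos: [555.9, 128.8, 52.2]
ee_rot: [179.6, -0.5, 4.8]
force: [0.3, -0.7, 1.2]
gripper_width: 68.2
```

```bash
python3 - <<'E'
from h import *
st()
a=grab("scene","s8");cv2.imwrite("pics/s8c.png",cv2.resize(a[165:235,275:360,::-1],None,fx=8,fy=8,interpolation=cv2.INTER_CUBIC))
st()
E
```

```text
9.85 [555.9 128.8  52.2] [179.6  -0.5   4.8] [ 0.3 -0.7  1.2] 68.2
9.9 [555.8 128.6  51.8] [179.5  -0.4   4.8] [ 1.2 -1.2  2.6] 68.6
```

View pics/s8c.png

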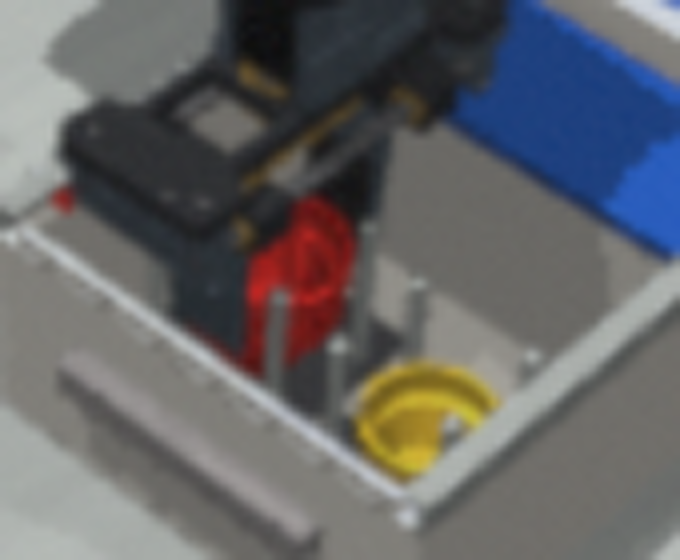

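Emit:
arm_command(
  targets=[
    [0.2,0,0,0.0,0],
    [0.1,0,0,0.0,0],
    [0.05,0,0,0,0],
    [0.05,0,0,0,0],
    [0.05,0,0,-0.06,0],
    [0.05,0,0,-0.12,0],
    [0.05,0,0,-0.2,0],
    [0.05,-0.05,0.05,-0.25,0],
  ],
)

```text
time_s: 10.57
ee_pos: [537.5, 106.5, 179.2]
ee_rot: [179.7, -0.9, 5.0]
force: [2.4, -0.0, 0.8]
gripper_width: 86.4
```

Emit:
arm_command(
  targets=[
    [0.05,-0.1,0.1,0,0],
    [0.05,-0.15,0.2,0,0],
    [0.05,-0.18,0.3,0,0],
    [0.05,-0.18,0.38,0,0],
    [0.05,-0.18,0.46,0,0],
    [0.05,-0.18,0.54,0,0],
    [0.05,-0.18,0.62,0,0],
    [0.05,-0.18,0.7,0,0],
  ],
)

```text
time_s: 11.23
ee_pos: [474.9, -215.5, 179.5]
ee_rot: [179.7, -0.9, 5.0]
force: [0.7, 0.7, 0.2]
gripper_width: 86.6
```

```bash
cat > look.py <<'E'
from h import *
import sys
k=sys.argv[1];st()
t=grab("top","t"+k);s=grab("scene","s"+k)
for c in("red","yellow"):
  for o in pots("top",t,c):
    if 300<o[0][0]<800 and o[0][1]>-500: print(c,o[0],o[1],o[2],o[3])
A=cv2.resize(t[165:235,225:280,::-1],(400,509),interpolation=cv2.INTER_CUBIC);B=cv2.resize(s[165:235,275:330,::-1],(400,509),interpolation=cv2.INTER_CUBIC)
cv2.imwrite(f"pics/L{k}.png",np.hstack([A,B]))
E
python3 look.py 9
```

```text
11.23 [ 474.9 -215.5  179.5] [179.7  -0.9   5. ] [0.7 0.7 0.2] 86.6
red [ 593.9 -223.6] [360.1 204.1] 381 395
red [552.3 133.2] [244.8 217.3] 425 387
yellow [646.5 134.5] [244.9 187.5] 281 280
yellow [ 590.2 -111. ] [323.4 205.4] 270 282
yellow [ 568.9 -356.3] [402.8 212.4] 279 296
yellow [ 475.  -114.9] [325.  242.5] 272 284
```

View pics/L9.png

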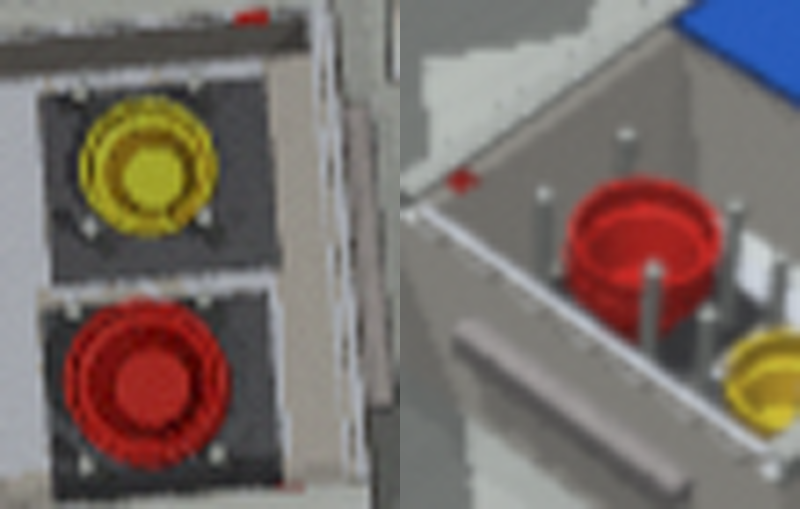

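```bash
cat > chk.py <<'E'
from h import *
import sys
k=sys.argv[1];col=sys.argv[2];z0=float(sys.argv[3])
rt,rs={"red":((230,200,262,232),(290,180,325,218)),"yellow":((230,170,262,204),(310,200,345,240))}[col]
for n,f,r in(("top","t",rt),("scene","s",rs)):
    im=cv2.imread(f"pics/{f}{k}.png")[:,:,::-1].copy();q=fitpot(n,im,col,z0,r);print(n,q[0].round(1),q[1].round(1),q[2:],"bin",wb(q[0]).round(1))
E
python3 chk.py 9 red 23; python3 chk.py 9 red 30; python3 chk.py 2 red 9;python3 chk.py 9 yellow 9
```

```text
top [550.3 131.4] [244.6 217.3] (439, 400) bin [-45.5 -77.4]
scene [548.1 135. ] [307.9 199.3] (375, 331) bin [-47.4 -73.6]
top [549.7 130.7] [244.6 217.3] (439, 404) bin [-46.1 -78. ]
scene [558.3 121.5] [307.9 199.3] (375, 340) bin [-38.3 -87.9]
top [549.6 131.8] [244.9 217.9] (414, 392) bin [-46.1 -76.9]
scene [547.4 130.4] [307.3 200.8] (311, 327) bin [-48.4 -78.1]
top [645.1 133.9] [244.8 187.5] (286, 283) bin [ 49.2 -82.8]
scene [634.9 133.8] [326.8 216.3] (167, 260) bin [ 39.  -82.1]
```

```bash
python3 - <<'E'
from h import *
st();mv([593.7,-224.3,90],4.8)
E
```

```text
11.33 [ 475.9 -219.   179.2] [179.6  -1.    4.6] [0.  0.8 0.1] 87.0
mv [0.2309 0.0282 0.1825] turn -0.004
```

Emit:
arm_command(
  targets=[
    [0.05,0.08,0.01,0.03,0],
    [0.05,0.16,0.02,0.08,0],
    [0.05,0.231,0.028,0.13,0],
    [0.05,0.231,0.028,0.1825,0],
    [0.05,0.231,0.028,0.1825,0],
    [0.05,0.231,0.028,0.1825,0],
    [0.05,0.231,0.028,0.1825,0],
  ],
)

```text
time_s: 11.92
ee_pos: [593.6, -223.7, 90.7]
ee_rot: [179.6, -1.0, 4.7]
force: [0.1, 1.3, 0.0]
gripper_width: 86.8
```

```bash
python3 - <<'E'
from h import *
st();im=grab("scene","s10")
for o in pots("scene",im,"red"): print(o)
st();mv([593.7,-224.3,22],4.8)
E
```

```text
11.92 [ 593.6 -223.7   90.7] [179.6  -1.    4.7] [0.1 1.3 0. ] 86.8
(array([536.1, 143.5]), array([307.7, 198.9]), 338, 318)
(array([ 177.2, -668.5]), array([ 17. , 262.4]), 66, 508)
(array([ 469.5, -350.2]), array([165.1, 266.5]), 417, 458)
(array([ 592.8, -225.9]), array([225.8, 270.2]), 413, 454)
11.97 [ 593.9 -224.1   91.7] [179.5  -1.1   4.6] [-0.1 -0.5  0.7] 86.5
mv [-0.003  -0.0008  0.1394] turn -0.003
```

Emit:
arm_command(
  targets=[
    [0.05,-0.001,-0.001,0.06,0],
    [0.05,-0.002,-0.001,0.11,0],
    [0.05,-0.003,-0.001,0.139,0],
    [0.05,-0.003,-0.001,0.139,0],
    [0.4,-0.003,-0.001,0.139,0],
    [0.4,-0.003,-0.001,0.139,0],
    [0.4,-0.003,-0.001,0.139,0],
    [0.4,-0.003,-0.001,0.139,0],
  ],
)

```text
time_s: 12.63
ee_pos: [595.0, -224.9, 24.5]
ee_rot: [179.4, -1.3, 4.6]
force: [-0.1, -1.4, 6.0]
gripper_width: 68.2
```

Emit:
arm_command(
  targets=[
    [0.4,0,0,-0.02,0],
    [0.4,0,0,-0.08,0],
    [0.4,0,0,-0.16,0],
    [0.4,0,0,-0.23,0],
    [0.4,0,-0.03,-0.28,0],
    [0.4,0,-0.08,-0.28,0],
    [0.4,0,-0.15,-0.28,0],
    [0.4,-0.02,-0.23,-0.28,0],
  ],
)

```text
time_s: 13.3
ee_pos: [574.2, -109.7, 164.9]
ee_rot: [179.3, -1.6, 4.5]
force: [-0.2, 0.9, -0.8]
gripper_width: 68.4
```

```bash
python3 - <<'E'
from h import *
st();mv([551.6,131.4,160],4.8)
E
```

```text
13.3 [ 574.2 -109.7  164.9] [179.3  -1.6   4.5] [-0.2  0.9 -0.8] 68.4
mv [-0.0072 -0.4843  0.0038] turn -0.006
```

Emit:
arm_command(
  targets=[
    [0.4,-0.002,-0.08,0.004,-0.006],
    [0.4,-0.003,-0.16,0.004,-0.006],
    [0.4,-0.004,-0.24,0.004,-0.006],
    [0.4,-0.005,-0.32,0.004,-0.006],
    [0.4,-0.007,-0.4,0.004,-0.006],
    [0.4,-0.007,-0.45,0.004,-0.006],
    [0.4,-0.007,-0.478,0.004,-0.006],
    [0.4,-0.007,-0.484,0.004,-0.006],
  ],
)

```text
time_s: 13.97
ee_pos: [551.3, 134.0, 160.9]
ee_rot: [179.4, -1.6, 5.0]
force: [0.3, -0.4, -1.1]
gripper_width: 68.1
```

Emit:
arm_command(
  targets=[
    [0.4,0,0,0,0],
    [0.4,0,0,0,0],
    [0.4,0,0,0,0],
  ],
)

```text
time_s: 14.22
ee_pos: [551.5, 133.0, 161.3]
ee_rot: [179.3, -1.6, 4.9]
force: [-0.9, -0.3, -0.4]
gripper_width: 68.1
```

Emit:
arm_command(
  targets=[
    [0.4,0,0,0,0],
    [0.4,0,0,0,0],
    [0.4,0,0,0,0],
  ],
)

```text
time_s: 14.47
ee_pos: [551.6, 132.1, 161.3]
ee_rot: [179.3, -1.6, 4.9]
force: [0.3, 1.0, -0.8]
gripper_width: 68.2
```

```bash
python3 - <<'E'
from h import *
st();mv([551.6,131.4,54],4.8)
E
```

```text
14.47 [551.6 132.1 161.3] [179.3  -1.6   4.9] [ 0.3  1.  -0.8] 68.2
mv [-0.0063 -0.0011  0.2146] turn 0.001
```

Emit:
arm_command(
  targets=[
    [0.4,-0.001,-0.001,0.03,0],
    [0.4,-0.002,-0.001,0.07,0],
    [0.4,-0.003,-0.001,0.11,0],
    [0.4,-0.004,-0.001,0.145,0],
    [0.4,-0.005,-0.001,0.17,0],
    [0.4,-0.0055,-0.001,0.183,0],
    [0.4,-0.0055,-0.001,0.189,0],
    [0.4,-0.0055,-0.001,0.189,0],
  ],
)

```text
time_s: 15.13
ee_pos: [551.9, 131.0, 67.1]
ee_rot: [179.3, -1.6, 4.8]
force: [-0.7, -0.2, -0.9]
gripper_width: 68.3
```

```bash
python3 - <<'E'
from h import *
st();mv([551.6,131.4,62],4.8)
E
```

```text
15.13 [551.9 131.   67.1] [179.3  -1.6   4.8] [-0.7 -0.2 -0.9] 68.3
mv [-0.0009 -0.0009  0.0101] turn 0.001
```

Emit:
arm_command(
  targets=[
    [0.4,0,0,0.003,0],
    [0.4,0,0,0.006,0],
    [0.4,0,0,0.007,0],
    [0.4,0,0,0.007,0],
  ],
)

```text
time_s: 15.47
ee_pos: [553.7, 130.3, 65.9]
ee_rot: [179.2, -1.9, 4.9]
force: [-1.1, -4.0, 10.0]
gripper_width: 68.2
```

Emit:
arm_command(
  targets=[
    [0.4,-0.004,0.004,-0.002,0],
    [0.4,-0.004,0.004,-0.002,0],
    [0.4,-0.004,0.004,0.002,0],
    [0.4,-0.004,0.004,0.004,0],
    [0.4,-0.004,0.004,0.006,0],
  ],
)

```text
time_s: 15.88
ee_pos: [552.2, 128.4, 62.9]
ee_rot: [179.2, -1.9, 4.9]
force: [-0.9, 0.7, 3.1]
gripper_width: 68.6
```

Emit:
arm_command(
  targets=[
    [0.2,0,0,0,0],
    [0.1,0,0,0,0],
    [0.05,0,0,0,0],
    [0.05,0,0,-0.02,0],
    [0.05,0,0,-0.07,0],
    [0.05,0,0,-0.12,0],
    [0.05,0,0,-0.17,0],
    [0.05,0,0,-0.2,0],
  ],
)

```text
time_s: 16.55
ee_pos: [549.8, 129.6, 166.3]
ee_rot: [179.3, -2.2, 4.9]
force: [0.6, -0.5, -0.6]
gripper_width: 86.5
```

```bash
python3 - <<'E'
from h import *
st();mv([471,-349,160],4.8)
E
```

```text
16.55 [549.8 129.6 166.3] [179.3  -2.2   4.9] [ 0.6 -0.5 -0.6] 86.5
mv [-0.2389  0.9402  0.0154] turn 0.002
```

Emit:
arm_command(
  targets=[
    [0.05,-0.02,0.07,0.0,0],
    [0.05,-0.04,0.15,0,0],
    [0.05,-0.06,0.23,0,0],
    [0.05,-0.08,0.31,0.0,0],
    [0.05,-0.1,0.39,0.0,0],
    [0.05,-0.12,0.45,0,0],
    [0.05,-0.12,0.47,0.0,0],
    [0.05,-0.12,0.47,0,0],
  ],
)

```text
time_s: 17.22
ee_pos: [510.0, -111.8, 167.8]
ee_rot: [179.2, -2.2, 4.7]
force: [-0.2, 0.1, -0.3]
gripper_width: 86.5
```

```bash
python3 look.py 11; python3 chk.py 11 red 37;python3 - <<'E'
from h import *
st();mv([470.5,-349,100],4.8)
E
```

```text
17.22 [ 510.  -111.8  167.8] [179.2  -2.2   4.7] [-0.2  0.1 -0.3] 86.5
red [552.5 133.4] [244.7 217.2] 432 387
red [ 470.9 -347.5] [401.2 244. ] 392 412
yellow [646.3 134.7] [244.8 187.6] 283 280
yellow [ 607.2 -118.3] [325.8 200. ] 67 282
yellow [ 569.  -356.3] [402.8 212.3] 278 296
yellow [ 464.2 -115.6] [325.2 246.1] 147 285
top [549.5 130. ] [244.7 217.1] (449, 408) bin [-46.3 -78.7]
scene [530.6 149.2] [307.8 197.9] (446, 328) bin [-63.5 -58. ]
17.32 [ 510.3 -109.1  167.4] [179.3  -2.2   4.8] [0.1 0.1 0.2] 86.6
mv [-0.1249  0.4698  0.1356] turn 0.001
```

View pics/L11.png

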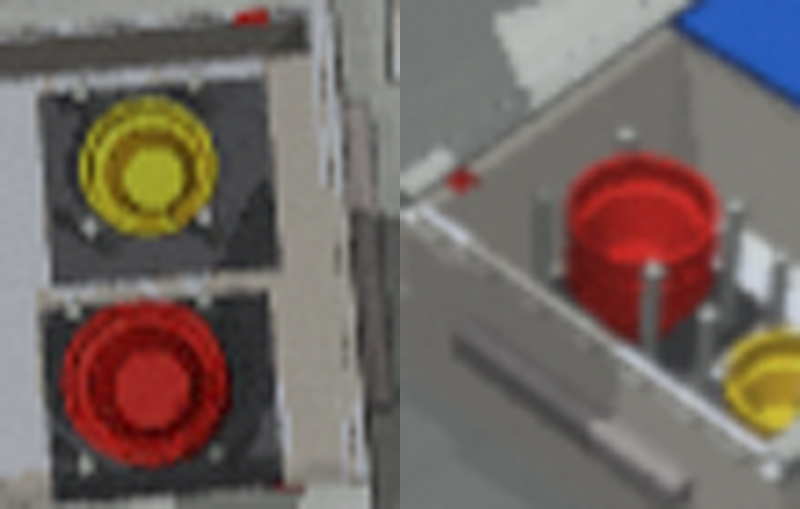

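```bash
cat > ov.py <<'E'
from h import *
import sys
# k col ztop x y
k,col,zt,x,y=sys.argv[1],sys.argv[2],*map(float,sys.argv[3:6])
r={"red":34,"yellow":29}[col];a=np.linspace(0,2*np.pi,80);o=[]
for n,f in(("top","t"),("scene","s")):
    im=cv2.imread(f"pics/{f}{k}.png");c=proj(n,[[x,y,zt]])[0].astype(int)
    x0,y0=c[0]-25,c[1]-25;cr=cv2.resize(im[y0:y0+50,x0:x0+50],(400,400),interpolation=cv2.INTER_CUBIC);cr2=cr.copy()
    for rr in(r,r-3.5):
        p=proj(n,np.c_[x+rr*np.cos(a),y+rr*np.sin(a),0*a+zt]);p=(p-[x0,y0]+.5)*8-.5
        cv2.polylines(cr,[np.round(p).astype(int)],True,(255,255,0),1)
    o.append(np.vstack([cr,cr2])if 0 else cr)
cv2.imwrite(f"pics/ov{k}{col}{int(zt)}.png",np.hstack(o))
E
python3 ov.py 9 red 67 549.5 130;python3 ov.py 11 red 81 549.5 130
```

```text
(no output)
```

View pics/ov9red67.png

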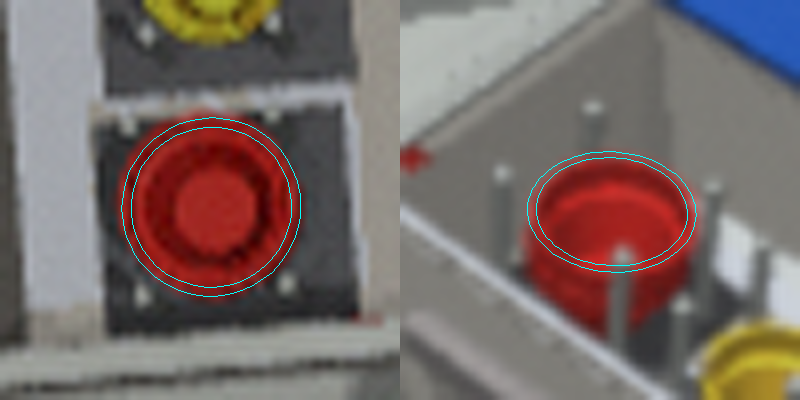

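View pics/ov11red81.png

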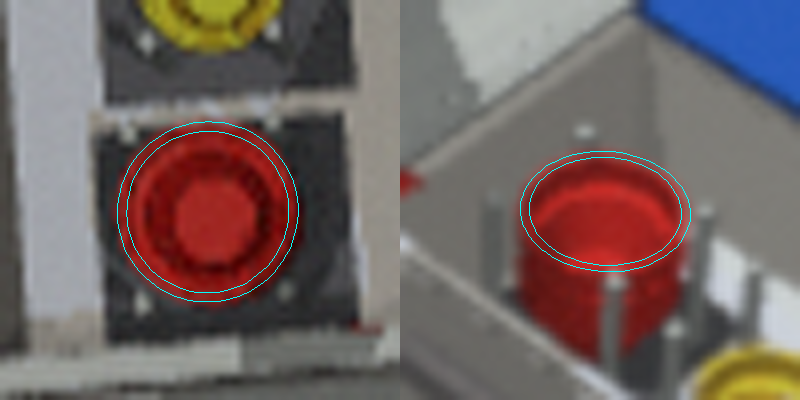

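Emit:
arm_command(
  targets=[
    [0.05,-0.02,0.08,0.0,0],
    [0.05,-0.04,0.16,0.01,0],
    [0.05,-0.06,0.24,0.04,0],
    [0.05,-0.08,0.32,0.07,0],
    [0.05,-0.1,0.39,0.1,0],
    [0.05,-0.12,0.44,0.125,0],
    [0.05,-0.125,0.47,0.1356,0],
    [0.05,-0.125,0.47,0.1356,0],
  ],
)

```text
time_s: 17.98
ee_pos: [470.7, -350.0, 98.5]
ee_rot: [179.4, -2.1, 4.8]
force: [0.6, 0.4, 0.7]
gripper_width: 86.9
```

Emit:
arm_command(
  targets=[
    [0.05,0,0,0,0],
    [0.05,0,0,0,0],
    [0.05,0,0,0,0],
  ],
)

```text
time_s: 18.23
ee_pos: [471.7, -348.4, 99.2]
ee_rot: [179.4, -2.2, 4.9]
force: [-0.3, -0.3, -0.0]
gripper_width: 87.0
```

```bash
python3 - <<'E'
from h import *
st();mv([470.5,-349,22],4.8)
E
```

```text
18.23 [ 471.7 -348.4   99.2] [179.4  -2.2   4.9] [-0.3 -0.3 -0. ] 87.0
mv [-0.0084 -0.0006  0.1543] turn 0.002
```

Emit:
arm_command(
  targets=[
    [0.05,-0.002,-0.001,0.05,0],
    [0.05,-0.005,-0.001,0.1,0],
    [0.05,-0.007,-0.001,0.14,0],
    [0.05,-0.0084,-0.001,0.154,0],
    [0.05,-0.0084,-0.001,0.154,0],
    [0.4,-0.0084,-0.001,0.154,0],
    [0.4,-0.0084,-0.001,0.154,0],
    [0.4,-0.0084,-0.001,0.154,0],
  ],
)

```text
time_s: 18.9
ee_pos: [471.6, -349.4, 23.8]
ee_rot: [179.3, -2.3, 4.9]
force: [0.6, -0.4, 0.1]
gripper_width: 69.6
```

```bash
python3 - <<'E'
from h import *
st();grab("scene","s12");st()
E
```

```text
18.9 [ 471.6 -349.4   23.8] [179.3  -2.3   4.9] [ 0.6 -0.4  0.1] 69.6
18.95 [ 471.5 -349.5   23.8] [179.3  -2.3   4.9] [ 0.2 -0.4  2.4] 68.2
```

Emit:
arm_command(
  targets=[
    [0.4,0,0,-0.02,0],
    [0.4,0,0,-0.06,0],
    [0.4,0,0,-0.12,0],
    [0.4,0,0,-0.18,0],
    [0.4,0,0,-0.24,0],
    [0.4,0,0,-0.27,0],
    [0.4,0,0,-0.28,0],
    [0.4,0,0,-0.28,0],
  ],
)

```text
time_s: 19.62
ee_pos: [466.2, -348.7, 165.9]
ee_rot: [179.1, -2.5, 4.9]
force: [0.1, 0.2, -1.1]
gripper_width: 68.0
```

```bash
python3 - <<'E'
from h import *
grab("scene","s13");st();mv([550.5,128.5,165],4.8)
E
```

```text
19.67 [ 465.5 -348.1  164.1] [179.2  -2.3   4.9] [-0.4  1.2 -0.6] 68.0
mv [ 0.2507 -0.9351 -0.0042] turn 0.002
```

Emit:
arm_command(
  targets=[
    [0.4,0.02,-0.06,-0.004,0],
    [0.4,0.04,-0.14,-0.004,0],
    [0.4,0.06,-0.22,-0.004,0],
    [0.4,0.08,-0.3,-0.004,0],
    [0.4,0.1,-0.38,-0.004,0],
    [0.4,0.12,-0.44,-0.004,0],
    [0.4,0.127,-0.47,-0.004,0],
    [0.4,0.127,-0.47,-0.004,0],
  ],
)

```text
time_s: 20.33
ee_pos: [507.8, -105.1, 163.7]
ee_rot: [179.4, -2.1, 5.1]
force: [-0.0, 0.8, -1.0]
gripper_width: 68.2
```

```bash
python3 - <<'E'
from h import *
st();mv([552,128.5,165],4.8)
E
```

```text
20.33 [ 507.8 -105.1  163.7] [179.4  -2.1   5.1] [-0.   0.8 -1. ] 68.2
mv [ 0.1298 -0.4574 -0.0029] turn 0.007
```

Emit:
arm_command(
  targets=[
    [0.4,0.02,-0.06,-0.003,0.005],
    [0.4,0.04,-0.14,-0.003,0.005],
    [0.4,0.06,-0.22,-0.003,0.005],
    [0.4,0.085,-0.3,-0.003,0.005],
    [0.4,0.105,-0.38,-0.003,0.005],
    [0.4,0.122,-0.43,-0.003,0.005],
    [0.4,0.13,-0.457,-0.003,0.005],
    [0.4,0.13,-0.457,-0.003,0.005],
  ],
)

```text
time_s: 21.0
ee_pos: [552.2, 129.8, 163.6]
ee_rot: [179.4, -2.0, 5.1]
force: [-0.3, 0.2, -0.7]
gripper_width: 67.6
```

Emit:
arm_command(
  targets=[
    [0.4,0,0,0,0],
    [0.4,0,0,0,0],
    [0.4,0,0,0,0],
  ],
)

```text
time_s: 21.25
ee_pos: [551.8, 128.0, 163.2]
ee_rot: [179.3, -2.0, 5.0]
force: [0.3, -0.7, -0.6]
gripper_width: 67.9
```

```bash
python3 - <<'E'
from h import *
st();mv([552,128.5,82],4.8)
E
```

```text
21.25 [551.8 128.  163.2] [179.3  -2.    5. ] [ 0.3 -0.7 -0.6] 67.9
mv [-0.005  -0.0028  0.1623] turn 0.003
```

Emit:
arm_command(
  targets=[
    [0.4,-0.001,0,0.03,0],
    [0.4,-0.002,-0.001,0.065,0],
    [0.4,-0.003,-0.002,0.1,0],
    [0.4,-0.004,-0.002,0.13,0],
    [0.4,-0.005,-0.002,0.15,0],
    [0.4,-0.005,-0.002,0.16,0],
    [0.4,-0.005,-0.002,0.162,0],
    [0.4,-0.005,-0.002,0.162,0],
  ],
)

```text
time_s: 21.92
ee_pos: [552.5, 127.7, 82.6]
ee_rot: [179.3, -2.0, 4.9]
force: [0.5, 0.7, -0.4]
gripper_width: 68.3
```

Emit:
arm_command(
  targets=[
    [0.4,0,0,0.004,0],
    [0.4,0,0,0.007,0],
    [0.4,0,0,0.01,0],
    [0.4,0,0,0.012,0],
  ],
)

```text
time_s: 22.25
ee_pos: [554.9, 129.8, 79.9]
ee_rot: [179.6, -2.4, 4.8]
force: [-3.2, 4.1, 15.8]
gripper_width: 68.1
```

Emit:
arm_command(
  targets=[
    [0.4,-0.006,0,-0.003,0],
    [0.4,-0.006,0,-0.003,0],
    [0.4,-0.006,0,0.001,0],
    [0.4,-0.006,0,0.004,0],
    [0.4,-0.006,0,0.007,0],
    [0.4,-0.006,0,0.007,0],
  ],
)

```text
time_s: 22.75
ee_pos: [552.4, 129.1, 76.2]
ee_rot: [179.5, -2.4, 4.8]
force: [1.3, -1.4, 2.5]
gripper_width: 68.1
```

Nearly seated (expected ~75). Release and retreat toward the first yellow.

Emit:
arm_command(
  targets=[
    [0.2,0,0,0,0],
    [0.1,0,0,0,0],
    [0.05,0,0,0,0],
    [0.05,0,0,-0.02,0],
    [0.05,0,0,-0.07,0],
    [0.05,0,0,-0.12,0],
    [0.05,0,0,-0.16,0],
    [0.05,0,0,-0.16,0],
  ],
)

```text
time_s: 23.42
ee_pos: [551.6, 130.3, 161.2]
ee_rot: [179.6, -2.9, 4.8]
force: [1.2, 0.1, 0.4]
gripper_width: 86.6
```

```bash
python3 - <<'E'
from h import *
st();mv([474.5,-116,100],4.8)
E
```

```text
23.42 [551.6 130.3 161.2] [179.6  -2.9   4.8] [1.2 0.1 0.4] 86.6
mv [-0.2012  0.4771  0.1155] turn 0.001
```

Emit:
arm_command(
  targets=[
    [0.05,-0.04,0.08,-0.02,0],
    [0.05,-0.08,0.16,-0.06,0],
    [0.05,-0.12,0.24,-0.1,0],
    [0.05,-0.15,0.32,-0.14,0],
    [0.05,-0.18,0.4,-0.17,0],
    [0.05,-0.2,0.45,-0.19,0],
    [0.05,-0.2,0.477,-0.2,0],
    [0.05,-0.2,0.477,-0.2,0],
  ],
)

```text
time_s: 24.08
ee_pos: [467.0, -119.7, 259.9]
ee_rot: [179.4, -3.1, 4.6]
force: [0.2, 0.0, -0.2]
gripper_width: 86.8
```

```bash
python3 look.py 14; python3 ov.py 14 red 95 549.5 130;python3 - <<'E'
from h import *
st()
E
```

```text
24.08 [ 467.  -119.7  259.9] [179.4  -3.1   4.6] [ 0.2  0.  -0.2] 86.8
red [553.6 134.9] [244.2 216.9] 453 387
yellow [646.1 134.6] [244.8 187.6] 285 280
yellow [ 590.3 -111.1] [323.5 205.4] 268 282
yellow [ 569.  -356.3] [402.8 212.3] 278 296
24.18 [ 466.7 -116.   257.6] [179.7  -2.9   4.7] [ 0.1  0.3 -0. ] 87.1
```

View pics/ov14red95.png

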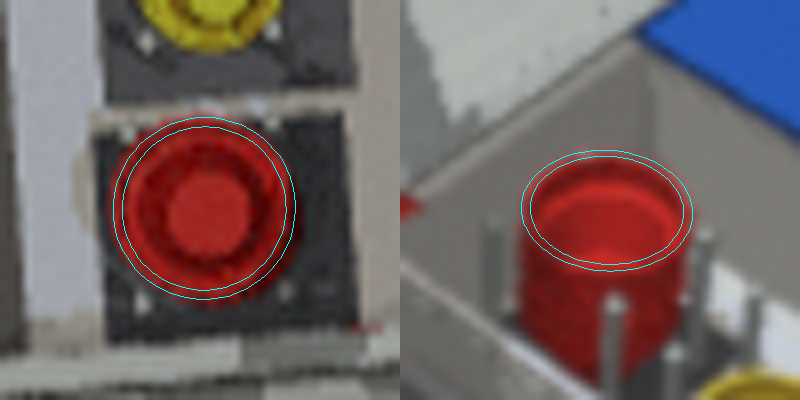

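Emit:
arm_command(
  targets=[
    [0.05,0,0,0.083,0],
    [0.05,0,0,0.16,0],
  ],
)

```text
time_s: 24.35
ee_pos: [472.0, -115.3, 177.7]
ee_rot: [179.6, -3.2, 4.7]
force: [0.5, 0.9, -1.6]
gripper_width: 86.5
```

Emit:
arm_command(
  targets=[
    [0.05,0,0,0,0],
    [0.05,0,0,0,0],
    [0.05,0,0,0,0],
    [0.05,0,0,0,0],
  ],
)

```text
time_s: 24.68
ee_pos: [473.7, -115.0, 179.9]
ee_rot: [179.5, -3.4, 4.8]
force: [0.7, -1.0, -0.6]
gripper_width: 86.8
```

Emit:
arm_command(
  targets=[
    [0.05,0,0,-0.083,0],
    [0.05,0,0,-0.16,0],
  ],
)

```text
time_s: 24.85
ee_pos: [468.3, -114.2, 261.1]
ee_rot: [179.6, -3.3, 4.8]
force: [1.2, -0.3, 0.3]
gripper_width: 86.8
```

Emit:
arm_command(
  targets=[
    [0.05,0,0,0,0],
    [0.05,0,0,0,0],
    [0.05,0,0,0,0],
  ],
)

```text
time_s: 25.1
ee_pos: [468.6, -114.1, 262.2]
ee_rot: [179.5, -3.4, 4.9]
force: [0.3, -0.6, -0.4]
gripper_width: 86.5
```

Emit:
arm_command(
  targets=[
    [0.05,-0.083,0,0,0],
    [0.05,-0.16,0,0,0],
  ],
)

```text
time_s: 25.27
ee_pos: [388.1, -120.6, 255.8]
ee_rot: [179.6, -3.3, 5.0]
force: [0.1, -0.9, 0.0]
gripper_width: 86.4
```

Emit:
arm_command(
  targets=[
    [0.05,0,0,0,0],
    [0.05,0,0,0,0],
    [0.05,0,0,0,0],
  ],
)

```text
time_s: 25.52
ee_pos: [388.4, -120.6, 255.5]
ee_rot: [179.6, -3.3, 4.9]
force: [0.8, 0.4, -0.6]
gripper_width: 86.3
```

Emit:
arm_command(
  targets=[
    [0.05,0.083,0,0,0],
    [0.05,0.16,0,0,0],
  ],
)

```text
time_s: 25.68
ee_pos: [469.4, -113.7, 260.2]
ee_rot: [179.6, -3.3, 4.9]
force: [0.3, -0.3, 0.0]
gripper_width: 86.5
```

Emit:
arm_command(
  targets=[
    [0.05,0,0,0,0],
    [0.05,0,0,0,0],
    [0.05,0,0,0,0],
  ],
)

```text
time_s: 25.93
ee_pos: [469.6, -113.4, 259.3]
ee_rot: [179.6, -3.2, 4.9]
force: [-0.4, -0.1, -0.4]
gripper_width: 86.8
```

```bash
python3 - <<'E'
from h import *
im=grab("top","t15")
for o in pots("top",im,"yellow"): print(o[0],o[1])
im=grab("scene","s15")
for o in pots("scene",im,"yellow"): print(o[0],o[1])
st();mv([474.5,-116,70],4.8)
E
```

```text
[646.4 134.6] [244.9 187.5]
[ 590.3 -111.1] [323.5 205.4]
[ 569.  -356.3] [402.8 212.3]
[-403.5  644. ] [254.5  54.5]
[629.2 139.2] [326.5 216.3]
[ 473.3 -116.8] [232.9 227.7]
[ 589.1 -113.1] [256.6 249.7]
[ 567.8 -359. ] [180.4 292.2]
26.03 [ 468.8 -113.6  259.9] [179.6  -3.3   4.9] [0.8 0.3 0.2] 86.5
mv [-0.0107  0.0032  0.3799] turn 0.002
```

Emit:
arm_command(
  targets=[
    [0.1,-0.002,0.003,0.06,0],
    [0.1,-0.004,0.003,0.13,0],
    [0.1,-0.006,0.003,0.2,0],
    [0.1,-0.008,0.003,0.27,0],
    [0.1,-0.01,0.003,0.33,0],
    [0.1,-0.0107,0.003,0.365,0],
    [0.1,-0.0107,0.003,0.38,0],
    [0.1,-0.0107,0.003,0.38,0],
  ],
)

```text
time_s: 26.7
ee_pos: [473.0, -115.8, 68.8]
ee_rot: [179.7, -3.1, 4.8]
force: [-0.3, -0.0, -0.6]
gripper_width: 82.0
```

```bash
python3 - <<'E'
from h import *
st();mv([474.5,-116,17],4.8)
E
```

```text
26.7 [ 473.  -115.8   68.8] [179.7  -3.1   4.8] [-0.3 -0.  -0.6] 82.0
mv [-2.700e-03  1.000e-04  1.036e-01] turn 0.001
```

Emit:
arm_command(
  targets=[
    [0.1,-0.001,0,0.04,0],
    [0.1,-0.002,0,0.08,0],
    [0.1,-0.003,0,0.1,0],
    [0.1,-0.003,0,0.1,0],
    [0.5,-0.003,0,0.1,0],
    [0.5,-0.003,0,0.1,0],
    [0.5,-0.003,0,0.1,0],
    [0.5,-0.003,0,0.1,0],
  ],
)

```text
time_s: 27.37
ee_pos: [475.1, -116.3, 20.0]
ee_rot: [179.6, -3.2, 4.8]
force: [0.2, -0.3, 1.0]
gripper_width: 58.1
```

Emit:
arm_command(
  targets=[
    [0.5,0,0,0,0],
    [0.5,0,0,0,0],
  ],
)

```text
time_s: 27.53
ee_pos: [475.5, -116.4, 20.6]
ee_rot: [179.6, -3.3, 4.8]
force: [-1.1, -0.5, 0.3]
gripper_width: 57.0
```

Emit:
arm_command(
  targets=[
    [0.5,0,0,-0.02,0],
    [0.5,0,0,-0.06,0],
    [0.5,0,0,-0.12,0],
    [0.5,0,0,-0.18,0],
    [0.5,0,0,-0.24,0],
    [0.5,0,0,-0.27,0],
    [0.5,0,0,-0.28,0],
    [0.5,0,0,-0.28,0],
  ],
)

```text
time_s: 28.2
ee_pos: [467.8, -116.2, 161.5]
ee_rot: [179.5, -3.5, 4.8]
force: [-0.3, 0.4, -1.1]
gripper_width: 57.2
```

```bash
python3 - <<'E'
from h import *
st();mv([647,132,160],4.8)
E
```

```text
28.2 [ 467.8 -116.2  161.5] [179.5  -3.5   4.8] [-0.3  0.4 -1.1] 57.2
mv [ 0.3981 -0.4645  0.0231] turn 0.001
```

Emit:
arm_command(
  targets=[
    [0.5,0.05,-0.06,0.003,0],
    [0.5,0.11,-0.13,0.006,0],
    [0.5,0.17,-0.2,0.01,0],
    [0.5,0.23,-0.27,0.013,0],
    [0.5,0.29,-0.34,0.017,0],
    [0.5,0.35,-0.41,0.02,0],
    [0.5,0.39,-0.455,0.023,0],
    [0.5,0.398,-0.4645,0.023,0],
  ],
)

```text
time_s: 28.87
ee_pos: [648.6, 136.5, 156.8]
ee_rot: [179.6, -3.3, 5.0]
force: [0.1, 0.5, -1.2]
gripper_width: 57.5
```

Emit:
arm_command(
  targets=[
    [0.5,0,0,0,0],
    [0.5,0,0,0,0],
    [0.5,0,0,0,0],
    [0.5,0,0,0,0],
  ],
)

```text
time_s: 29.2
ee_pos: [647.4, 135.1, 155.9]
ee_rot: [179.6, -3.2, 4.9]
force: [0.2, -0.5, -0.8]
gripper_width: 57.3
```

```bash
python3 - <<'E'
from h import *
a=grab("scene","s16");cv2.imwrite("pics/s16c.png",cv2.resize(a[130:250,260:400,::-1],None,fx=5,fy=5,interpolation=cv2.INTER_CUBIC))
st();mv([647,132,52],4.8)
E
```

```text
29.25 [647.6 135.  156.5] [179.6  -3.3   4.9] [ 0.   0.1 -0.4] 57.2
mv [-0.0137  0.0044  0.2086] turn 0.003
```

View pics/s16c.png

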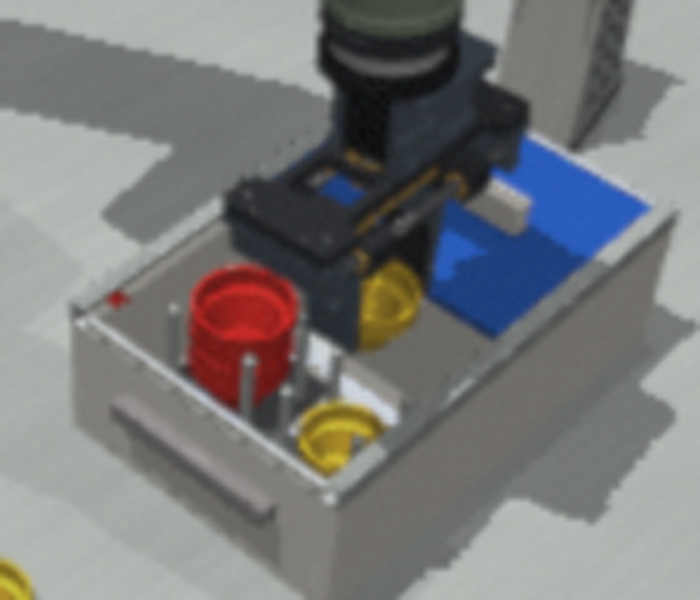

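Emit:
arm_command(
  targets=[
    [0.5,-0.002,0.003,0.03,0],
    [0.5,-0.004,0.0045,0.07,0],
    [0.5,-0.007,0.0045,0.11,0],
    [0.5,-0.01,0.0045,0.15,0],
    [0.5,-0.012,0.0045,0.18,0],
    [0.5,-0.0137,0.0045,0.2,0],
    [0.5,-0.0137,0.0045,0.209,0],
    [0.5,-0.0137,0.0045,0.209,0],
  ],
)

```text
time_s: 29.92
ee_pos: [646.5, 131.2, 51.3]
ee_rot: [179.6, -3.2, 4.9]
force: [-0.1, -0.3, -1.4]
gripper_width: 57.2
```

Emit:
arm_command(
  targets=[
    [0.5,0,0,0.004,0],
    [0.5,0,0,0.007,0],
    [0.5,0,0,0.009,0],
    [0.5,0,0,0.009,0],
  ],
)

```text
time_s: 30.25
ee_pos: [647.1, 131.3, 47.4]
ee_rot: [179.6, -3.3, 4.9]
force: [0.8, 0.0, -0.4]
gripper_width: 57.0
```

Emit:
arm_command(
  targets=[
    [0.5,0,0,0.003,0],
    [0.5,0,0,0.005,0],
    [0.5,0,0,0.006,0],
    [0.5,0,0,0.006,0],
  ],
)

```text
time_s: 30.58
ee_pos: [648.3, 130.5, 45.8]
ee_rot: [179.5, -3.4, 4.9]
force: [-0.9, -2.7, 5.0]
gripper_width: 57.8
```

Light contact ~2 mm above seat; release.

Emit:
arm_command(
  targets=[
    [0.3,0,0,0,0],
    [0.2,0,0,0,0],
    [0.1,0,0,0,0],
    [0.1,0,0,-0.02,0],
    [0.1,0,0,-0.07,0],
    [0.1,0,0,-0.14,0],
    [0.1,0,0,-0.22,0],
    [0.1,0,0,-0.23,0],
  ],
)

```text
time_s: 31.25
ee_pos: [645.1, 132.0, 169.1]
ee_rot: [179.6, -4.2, 4.9]
force: [0.8, -0.5, 0.3]
gripper_width: 82.3
```

```bash
python3 - <<'E'
from h import *
st();mv([590,-112,120],4.8)
E
```

```text
31.25 [645.1 132.  169.1] [179.6  -4.2   4.9] [ 0.8 -0.5  0.3] 82.3
mv [-0.1584  0.4761  0.0902] turn 0.003
```

Emit:
arm_command(
  targets=[
    [0.1,-0.02,0.06,0,0],
    [0.1,-0.04,0.14,0,0],
    [0.1,-0.07,0.22,0.01,0],
    [0.1,-0.1,0.3,0.03,0],
    [0.1,-0.13,0.38,0.06,0],
    [0.1,-0.15,0.44,0.08,0],
    [0.1,-0.158,0.47,0.09,0],
    [0.1,-0.158,0.476,0.09,0],
  ],
)

```text
time_s: 31.92
ee_pos: [588.4, -114.9, 119.0]
ee_rot: [179.6, -4.0, 4.7]
force: [-0.6, -0.0, -0.2]
gripper_width: 82.3
```

```bash
python3 look.py 17; python3 ov.py 17 yellow 61 645 133;python3 - <<'E'
from h import *
im=cv2.imread("pics/s17.png")[:,:,::-1].copy()
for o in pots("scene",im,"yellow"): print(o[0],o[1])
st();mv([590,-112,17],4.8)
E
```

```text
31.92 [ 588.4 -114.9  119. ] [179.6  -4.    4.7] [-0.6 -0.  -0.2] 82.3
red [553.7 134.8] [244.3 216.8] 451 387
yellow [648.3 135.8] [244.5 186.9] 310 280
yellow [ 569.  -356.3] [402.8 212.3] 278 296
[-409.1  691. ] [261.   51.4]
[625.4 145.9] [327.1 214.6]
[ 589.6 -113.3] [256.6 249.9]
[ 567.8 -359. ] [180.4 292.2]
32.02 [ 590.5 -112.5  120.5] [179.6  -4.2   4.8] [-0.4 -0.1  0.1] 81.9
mv [-0.0161 -0.0024  0.2064] turn 0.001
```

View pics/ov17yellow61.png

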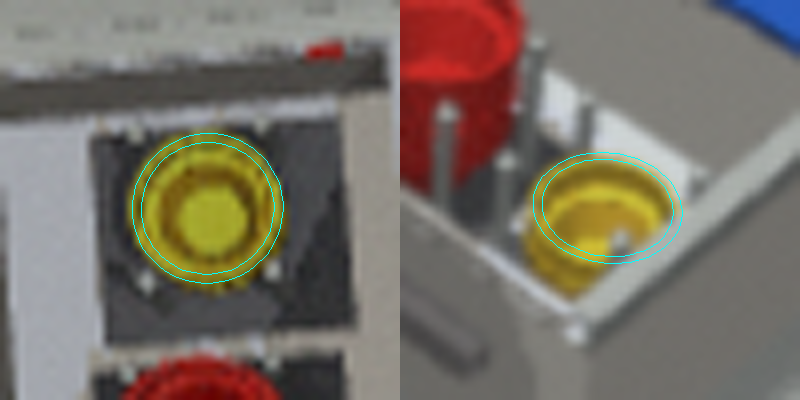

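Emit:
arm_command(
  targets=[
    [0.1,-0.004,-0.002,0.05,0],
    [0.1,-0.008,-0.002,0.11,0],
    [0.1,-0.012,-0.002,0.16,0],
    [0.1,-0.015,-0.002,0.19,0],
    [0.1,-0.016,-0.002,0.2,0],
    [0.1,-0.016,-0.002,0.204,0],
    [0.1,-0.016,-0.002,0.204,0],
    [0.5,-0.016,-0.002,0.204,0],
  ],
)

```text
time_s: 32.68
ee_pos: [591.4, -111.8, 19.7]
ee_rot: [179.6, -4.4, 4.9]
force: [0.4, -0.1, 0.0]
gripper_width: 78.0
```

Emit:
arm_command(
  targets=[
    [0.5,0,0,0,0],
    [0.5,0,0,0,0],
    [0.5,0,0,0,0],
    [0.5,0,0,0,0],
    [0.5,0,0,0,0],
  ],
)

```text
time_s: 33.1
ee_pos: [592.1, -112.1, 20.7]
ee_rot: [179.5, -4.5, 4.9]
force: [-0.7, -0.1, 4.8]
gripper_width: 57.5
```

Emit:
arm_command(
  targets=[
    [0.5,0,0,-0.02,0],
    [0.5,0,0,-0.06,0],
    [0.5,0,0,-0.12,0],
    [0.5,0,0,-0.18,0],
    [0.5,0,0,-0.24,0],
    [0.5,0,0,-0.27,0],
    [0.5,0,0,-0.28,0],
    [0.5,0,0,-0.28,0],
  ],
)

```text
time_s: 33.77
ee_pos: [581.4, -112.0, 161.8]
ee_rot: [179.5, -4.6, 4.9]
force: [0.5, -0.1, -1.0]
gripper_width: 57.0
```

```bash
python3 - <<'E'
from h import *
st();mv([648,131,160],4.8)
E
```

```text
33.77 [ 581.4 -112.   161.8] [179.5  -4.6   4.9] [ 0.5 -0.1 -1. ] 57.0
mv [ 0.1732 -0.473   0.0134] turn 0.002
```

Emit:
arm_command(
  targets=[
    [0.5,0.02,-0.05,0.001,0],
    [0.5,0.045,-0.12,0.003,0],
    [0.5,0.075,-0.2,0.005,0],
    [0.5,0.1,-0.28,0.008,0],
    [0.5,0.13,-0.36,0.01,0],
    [0.5,0.155,-0.43,0.012,0],
    [0.5,0.17,-0.465,0.0134,0],
    [0.5,0.173,-0.473,0.0134,0],
  ],
)

```text
time_s: 34.43
ee_pos: [647.5, 134.8, 157.1]
ee_rot: [179.5, -4.4, 5.1]
force: [-0.5, -1.4, -1.2]
gripper_width: 56.7
```

Emit:
arm_command(
  targets=[
    [0.5,0,0,0,0],
    [0.5,0,0,0,0],
    [0.5,0,0,0,0],
    [0.5,0,0,0,0],
  ],
)

```text
time_s: 34.77
ee_pos: [647.0, 133.1, 156.8]
ee_rot: [179.5, -4.4, 5.0]
force: [-0.3, -0.3, 0.0]
gripper_width: 57.1
```

```bash
python3 - <<'E'
from h import *
st();mv([648,131,64],4.8)
E
```

```text
34.77 [647.  133.1 156.8] [179.5  -4.4   5. ] [-0.3 -0.3  0. ] 57.1
mv [-0.0126  0.0029  0.1852] turn 0.004
```

Emit:
arm_command(
  targets=[
    [0.5,-0.002,0.002,0.03,0.002],
    [0.5,-0.004,0.003,0.07,0.002],
    [0.5,-0.007,0.003,0.11,0.002],
    [0.5,-0.01,0.003,0.145,0.002],
    [0.5,-0.0115,0.003,0.17,0.002],
    [0.5,-0.0125,0.003,0.182,0.002],
    [0.5,-0.0125,0.003,0.185,0.002],
    [0.5,-0.0125,0.003,0.185,0.002],
  ],
)

```text
time_s: 35.43
ee_pos: [648.2, 130.3, 64.3]
ee_rot: [179.5, -4.4, 4.9]
force: [0.4, -0.3, -0.9]
gripper_width: 56.8
```

```bash
python3 - <<'E'
from h import *
st();mv([648,131,60.5],4.8)
E
```

```text
35.43 [648.2 130.3  64.3] [179.5  -4.4   4.9] [ 0.4 -0.3 -0.9] 56.8
mv [-0.0009 -0.0015  0.0076] turn 0.001
```

Emit:
arm_command(
  targets=[
    [0.5,-0.001,-0.0015,0.004,0],
    [0.5,-0.001,-0.0015,0.008,0],
    [0.5,-0.001,-0.0015,0.01,0],
    [0.4,-0.001,-0.0015,0.01,0],
    [0.3,-0.001,-0.0015,0.008,0],
    [0.2,-0.001,-0.0015,0.006,0],
    [0.15,-0.001,-0.0015,0.006,0],
    [0.1,-0.001,-0.0015,0.006,0],
  ],
)

```text
time_s: 36.1
ee_pos: [647.8, 130.9, 61.3]
ee_rot: [179.5, -4.4, 4.9]
force: [0.8, -0.3, 0.0]
gripper_width: 80.4
```

Emit:
arm_command(
  targets=[
    [0.1,0,0,-0.02,0],
    [0.1,0.002,0,-0.06,0],
    [0.1,0.006,0,-0.11,0],
    [0.1,0.01,0,-0.16,0],
    [0.1,0.013,0,-0.19,0],
    [0.1,0.013,0,-0.2,0],
    [0.1,0.013,0,-0.2,0],
    [0.1,0.013,0,-0.2,0],
  ],
)

```text
time_s: 36.77
ee_pos: [646.0, 131.5, 160.9]
ee_rot: [179.5, -4.3, 4.9]
force: [-0.6, 0.2, -0.8]
gripper_width: 82.0
```

```bash
python3 - <<'E'
from h import *
st();mv([569,-357.5,130],4.8)
E
```

```text
36.77 [646.  131.5 160.9] [179.5  -4.3   4.9] [-0.6  0.2 -0.8] 82.0
mv [-0.2403  0.961   0.0523] turn 0.001
```

Emit:
arm_command(
  targets=[
    [0.1,-0.015,0.06,0,0],
    [0.1,-0.035,0.14,0,0],
    [0.1,-0.055,0.22,0,0],
    [0.1,-0.075,0.3,0,0],
    [0.1,-0.095,0.38,0,0],
    [0.1,-0.11,0.44,0,0],
    [0.1,-0.12,0.48,0,0],
    [0.1,-0.12,0.48,0,0],
  ],
)

```text
time_s: 37.43
ee_pos: [604.7, -116.6, 156.5]
ee_rot: [179.5, -4.1, 4.6]
force: [0.6, 0.5, -0.3]
gripper_width: 82.2
```

```bash
python3 look.py 18; python3 ov.py 18 yellow 75 645 132;python3 - <<'E'
from h import *
im=cv2.imread("pics/s18.png")[:,:,::-1].copy()
for o in pots("scene",im,"yellow"): print(o[0],o[1])
st();mv([568.7,-357.5,110],4.8)
E
```

```text
37.43 [ 604.7 -116.6  156.5] [179.5  -4.1   4.6] [ 0.6  0.5 -0.3] 82.2
red [553.6 135. ] [244.2 216.9] 451 387
yellow [649.8 135.9] [244.5 186.5] 330 280
yellow [ 611.4 -340.3] [397.3 198.7] 276 293
[-409.   710.2] [264.   50.2]
[622.4 151.7] [327.7 213.2]
[ 609.8 -342.7] [193.8 299.2]
37.53 [ 605.7 -112.9  157. ] [179.6  -4.1   4.8] [ 0.9 -0.8 -0.3] 82.0
mv [-0.1207  0.4807  0.089 ] turn -0.001
```

View pics/ov18yellow75.png

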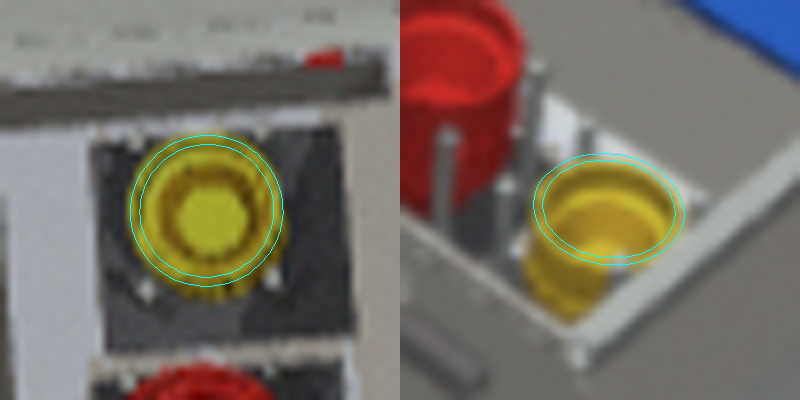

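```bash
python3 - <<'E'
from h import *
a=cv2.imread("pics/s18.png");cv2.imwrite("pics/c18.png",cv2.resize(a[250:350,130:260],None,fx=5,fy=5,interpolation=cv2.INTER_CUBIC))
st();mv([610.6,-341.8,120],4.8)
E
```

```text
37.53 [ 605.7 -112.9  157. ] [179.6  -4.1   4.8] [ 0.9 -0.8 -0.3] 82.0
mv [-0.0333  0.4564  0.0751] turn -0.001
```

View pics/c18.png

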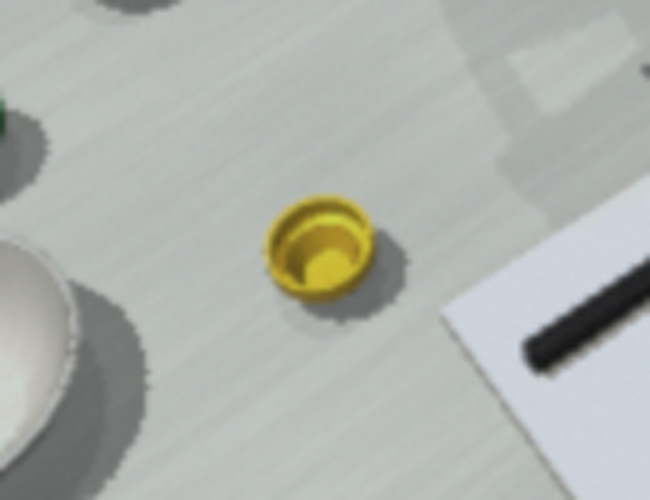

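The last yellow pot was knocked from (569,-357) to about (611,-342). It is upright and clear of the board.

Emit:
arm_command(
  targets=[
    [0.1,-0.005,0.06,0,0],
    [0.1,-0.01,0.14,0,0],
    [0.1,-0.015,0.22,0.01,0],
    [0.1,-0.02,0.3,0.03,0],
    [0.1,-0.027,0.37,0.05,0],
    [0.1,-0.031,0.425,0.07,0],
    [0.1,-0.033,0.456,0.075,0],
    [0.1,-0.033,0.456,0.075,0],
  ],
)

```text
time_s: 38.2
ee_pos: [610.5, -342.9, 117.9]
ee_rot: [179.6, -4.0, 4.7]
force: [0.3, -0.3, 0.4]
gripper_width: 82.1
```

Emit:
arm_command(
  targets=[
    [0.1,0,0,0,0],
    [0.1,0,0,0,0],
    [0.1,0,0,0,0],
  ],
)

```text
time_s: 38.45
ee_pos: [611.1, -340.8, 118.3]
ee_rot: [179.7, -4.0, 4.8]
force: [0.4, 0.8, 0.0]
gripper_width: 82.0
```

```bash
python3 - <<'E'
from h import *
im=grab("scene","s19")
for o in pots("scene",im,"yellow"): print(o[0],o[1])
st();mv([610.8,-341.8,18],4.8)
E
```

```text
[-408.9  603. ] [247.5  56.5]
[622.3 152.1] [327.8 213.2]
[ 609.8 -342.7] [193.8 299.2]
38.5 [ 611.1 -341.   118.5] [179.7  -4.    4.8] [-0.2  0.  -0.4] 81.7
mv [-0.0149  0.0003  0.2005] turn -0.001
```

Emit:
arm_command(
  targets=[
    [0.1,-0.004,0,0.05,0],
    [0.1,-0.008,0,0.11,0],
    [0.1,-0.012,0,0.16,0],
    [0.1,-0.015,0,0.19,0],
    [0.1,-0.015,0,0.198,0],
    [0.1,-0.015,0,0.198,0],
    [0.5,-0.015,0,0.198,0],
    [0.5,-0.015,0,0.198,0],
  ],
)

```text
time_s: 39.17
ee_pos: [611.9, -342.0, 21.3]
ee_rot: [179.5, -4.2, 4.8]
force: [-0.2, -0.7, 0.1]
gripper_width: 71.6
```

Emit:
arm_command(
  targets=[
    [0.5,0,0,0,0],
    [0.5,0,0,0,0],
    [0.5,0,0,0,0],
    [0.5,0,0,0,0],
  ],
)

```text
time_s: 39.5
ee_pos: [613.1, -342.5, 23.1]
ee_rot: [179.4, -4.4, 4.8]
force: [-0.7, 0.7, 5.9]
gripper_width: 58.0
```

Emit:
arm_command(
  targets=[
    [0.5,0,0,-0.02,0],
    [0.5,0.004,0,-0.06,0],
    [0.5,0.008,0,-0.12,0],
    [0.5,0.013,0,-0.18,0],
    [0.5,0.017,0,-0.24,0],
    [0.5,0.02,0,-0.27,0],
    [0.5,0.02,0,-0.28,0],
    [0.5,0.02,0,-0.28,0],
  ],
)

```text
time_s: 40.17
ee_pos: [612.5, -341.5, 165.3]
ee_rot: [179.3, -4.5, 4.8]
force: [0.1, 0.2, -0.4]
gripper_width: 58.5
```

```bash
python3 - <<'E'
from h import *
st();mv([648,131,160],4.8)
E
```

```text
40.17 [ 612.5 -341.5  165.3] [179.3  -4.5   4.8] [ 0.1  0.2 -0.4] 58.5
mv [ 0.1486 -0.936   0.0116] turn 0.0
```

Emit:
arm_command(
  targets=[
    [0.5,0.01,-0.06,0,0],
    [0.5,0.02,-0.14,0,0],
    [0.5,0.035,-0.22,0,0],
    [0.5,0.05,-0.3,0,0],
    [0.5,0.06,-0.38,0,0],
    [0.5,0.07,-0.44,0,0],
    [0.5,0.075,-0.475,0,0],
    [0.5,0.075,-0.475,0,0],
  ],
)

```text
time_s: 40.83
ee_pos: [628.7, -97.5, 163.3]
ee_rot: [179.5, -4.3, 5.0]
force: [0.1, 0.1, 0.1]
gripper_width: 58.4
```

```bash
python3 - <<'E'
from h import *
st();mv([648.7,131,160],4.8)
E
```

```text
40.83 [628.7 -97.5 163.3] [179.5  -4.3   5. ] [0.1 0.1 0.1] 58.4
mv [ 0.0792 -0.4518  0.0085] turn 0.005
```

Emit:
arm_command(
  targets=[
    [0.5,0.01,-0.06,0.001,0.004],
    [0.5,0.025,-0.14,0.002,0.004],
    [0.5,0.04,-0.22,0.004,0.004],
    [0.5,0.053,-0.3,0.006,0.004],
    [0.5,0.065,-0.37,0.007,0.004],
    [0.5,0.075,-0.42,0.008,0.004],
    [0.5,0.079,-0.45,0.008,0.004],
    [0.5,0.079,-0.45,0.008,0.004],
  ],
)

```text
time_s: 41.5
ee_pos: [648.2, 132.0, 158.5]
ee_rot: [179.5, -4.1, 5.0]
force: [-0.5, -0.1, -0.5]
gripper_width: 58.2
```

Emit:
arm_command(
  targets=[
    [0.5,0,0,0,0],
    [0.5,0,0,0,0],
    [0.5,0,0,0,0],
    [0.5,0,0,0,0],
  ],
)

```text
time_s: 41.83
ee_pos: [648.2, 130.4, 158.5]
ee_rot: [179.5, -4.1, 4.9]
force: [-0.0, -0.3, -0.7]
gripper_width: 58.6
```

```bash
python3 - <<'E'
from h import *
st();mv([648.7,131,80.5],4.8)
E
```

```text
41.83 [648.2 130.4 158.5] [179.5  -4.1   4.9] [-0.  -0.3 -0.7] 58.6
mv [-0.01   -0.0025  0.1557] turn 0.002
```

Emit:
arm_command(
  targets=[
    [0.5,-0.002,-0.001,0.03,0],
    [0.5,-0.004,-0.002,0.065,0],
    [0.5,-0.006,-0.002,0.1,0],
    [0.5,-0.008,-0.002,0.13,0],
    [0.5,-0.01,-0.002,0.147,0],
    [0.5,-0.01,-0.002,0.155,0],
    [0.5,-0.01,-0.002,0.156,0],
    [0.5,-0.01,-0.002,0.156,0],
  ],
)

```text
time_s: 42.5
ee_pos: [649.2, 130.5, 81.0]
ee_rot: [179.5, -4.2, 4.9]
force: [0.2, 0.6, -0.4]
gripper_width: 58.7
```

```bash
python3 - <<'E'
from h import *
st();mv([648.7,131,76],4.8)
E
```

```text
42.5 [649.2 130.5  81. ] [179.5  -4.2   4.9] [ 0.2  0.6 -0.4] 58.7
mv [-0.0017 -0.0011  0.0098] turn 0.002
```

Emit:
arm_command(
  targets=[
    [0.5,-0.002,-0.001,0.005,0],
    [0.5,-0.002,-0.001,0.009,0],
    [0.5,-0.002,-0.001,0.011,0],
    [0.4,-0.002,-0.001,0.011,0],
    [0.3,-0.002,-0.001,0.009,0],
    [0.2,-0.002,-0.001,0.007,0],
    [0.15,-0.002,-0.001,0.007,0],
    [0.1,-0.002,-0.001,0.007,0],
  ],
)

```text
time_s: 43.17
ee_pos: [648.7, 131.0, 77.8]
ee_rot: [179.5, -4.2, 4.9]
force: [0.1, -0.6, 0.3]
gripper_width: 80.4
```

Emit:
arm_command(
  targets=[
    [0.1,0,0,-0.02,0],
    [0.1,0.002,0,-0.06,0],
    [0.1,0.006,0,-0.11,0],
    [0.1,0.01,0,-0.16,0],
    [0.1,0.013,0,-0.2,0],
    [0.1,0.013,0,-0.23,0],
    [0.1,0.013,0,-0.24,0],
    [0.1,0.013,0,-0.24,0],
  ],
)

```text
time_s: 43.83
ee_pos: [647.0, 132.0, 200.2]
ee_rot: [179.5, -4.4, 4.9]
force: [0.6, -0.2, -0.0]
gripper_width: 81.8
```

Emit:
arm_command(
  targets=[
    [0.1,-0.03,0.07,0,0],
    [0.1,-0.06,0.15,0,0],
    [0.1,-0.09,0.23,0,0],
    [0.1,-0.12,0.31,0,0],
    [0.1,-0.15,0.38,0,0],
    [0.1,-0.18,0.42,0,0],
    [0.1,-0.18,0.44,0,0],
    [0.1,-0.18,0.44,0,0],
  ],
)

```text
time_s: 44.5
ee_pos: [575.5, -96.8, 194.2]
ee_rot: [179.5, -4.3, 4.7]
force: [0.2, -0.0, -0.5]
gripper_width: 81.8
```

```bash
python3 look.py 20; python3 ov.py 20 yellow 89 645 132;python3 - <<'E'
from h import *
a=cv2.imread("pics/s20.png");cv2.imwrite("pics/s20c.png",cv2.resize(a[130:250,260:400],None,fx=5,fy=5,interpolation=cv2.INTER_CUBIC))
E
```

```text
44.5 [575.5 -96.8 194.2] [179.5  -4.3   4.7] [ 0.2 -0.  -0.5] 81.8
red [553.5 135.3] [244.1 216.9] 453 387
yellow [650.5 136.8] [244.2 186.2] 345 280
```

View pics/ov20yellow89.png

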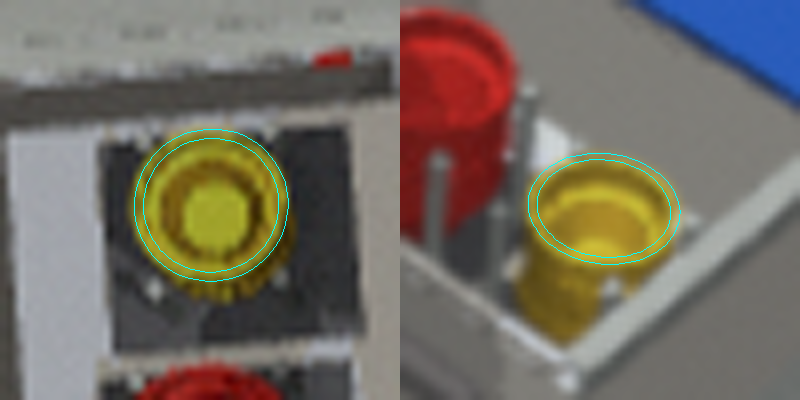

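View pics/s20c.png

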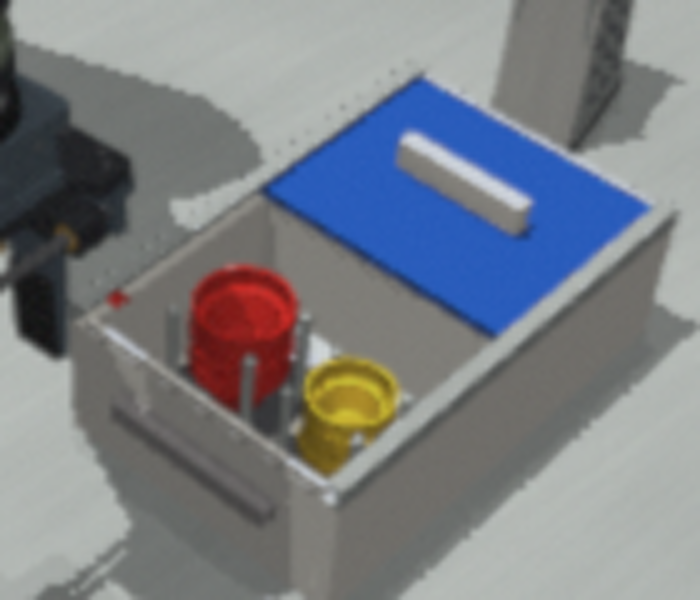

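View pics/t20.png

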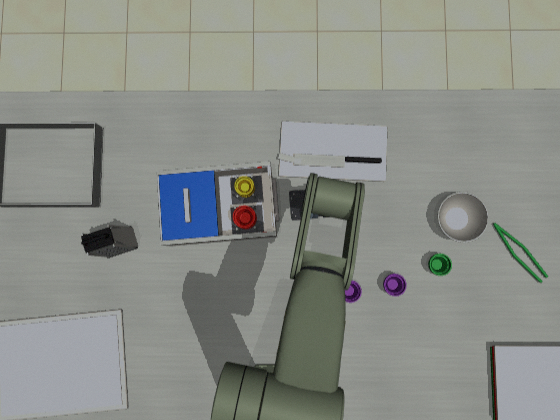

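```bash
python3 - <<'E'
from h import *
st();mv([582,293.8,180],4.8)
E
```

```text
44.6 [576.5 -94.3 194.5] [179.6  -4.4   4.9] [ 0.  -0.1  0. ] 82.0
mv [ 0.0742 -0.7727  0.0291] turn 0.001
```

Emit:
arm_command(
  targets=[
    [0.6,0.006,-0.06,0,0],
    [0.6,0.014,-0.14,0,0],
    [0.6,0.022,-0.22,0,0],
    [0.6,0.03,-0.3,0,0],
    [0.6,0.038,-0.38,0,0],
    [0.6,0.044,-0.44,0,0],
    [0.6,0.046,-0.46,0,0],
    [0.6,0.046,-0.46,0,0],
  ],
)

```text
time_s: 45.27
ee_pos: [579.8, 140.9, 194.1]
ee_rot: [179.6, -4.4, 5.2]
force: [0.3, -0.7, 0.2]
gripper_width: 36.6
```

```bash
python3 - <<'E'
from h import *
st();mv([582,293.8,170],4.8)
E
```

```text
45.27 [579.8 140.9 194.1] [179.6  -4.4   5.2] [ 0.3 -0.7  0.2] 36.6
mv [ 0.0282 -0.3045  0.0484] turn 0.009
```

Emit:
arm_command(
  targets=[
    [0.6,0.006,-0.06,0,0.008],
    [0.6,0.012,-0.13,0.01,0.008],
    [0.6,0.018,-0.2,0.02,0.008],
    [0.6,0.024,-0.26,0.035,0.008],
    [0.6,0.028,-0.295,0.045,0.008],
    [0.6,0.028,-0.3045,0.048,0.008],
    [0.6,0.028,-0.3045,0.048,0.008],
    [0.6,0.028,-0.3045,0.048,0.008],
  ],
)

```text
time_s: 45.93
ee_pos: [582.0, 292.4, 170.1]
ee_rot: [179.6, -4.4, 4.8]
force: [0.1, -0.3, 0.9]
gripper_width: 36.6
```

```bash
python3 - <<'E'
from h import *
a=grab("scene","s21");cv2.imwrite("pics/s21c.png",cv2.resize(a[100:220,280:420,::-1],None,fx=5,fy=5,interpolation=cv2.INTER_CUBIC))
st();mv([582,293.8,117],4.8)
E
```

```text
45.98 [582.2 292.1 170.5] [179.6  -4.4   4.8] [ 0.1  0.5 -0.1] 36.3
mv [-0.0082 -0.0041  0.1067] turn -0.001
```

View pics/s21c.png

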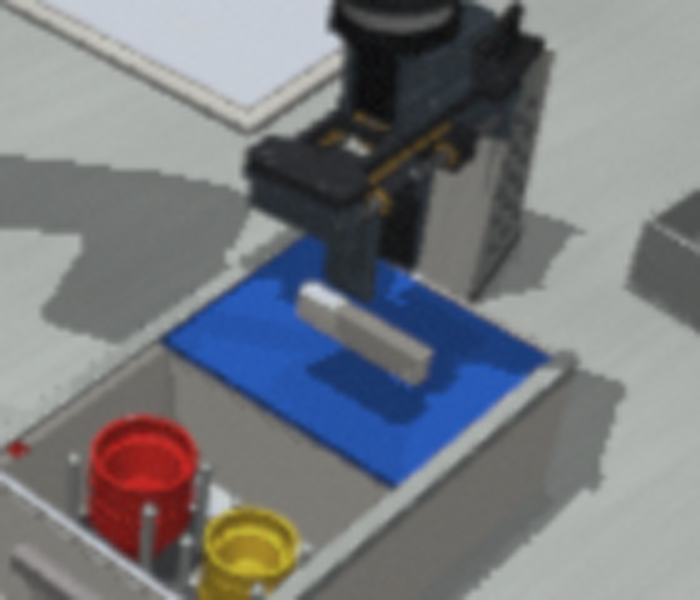

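Emit:
arm_command(
  targets=[
    [0.6,-0.002,-0.003,0.03,0],
    [0.6,-0.005,-0.004,0.07,0],
    [0.6,-0.007,-0.004,0.095,0],
    [0.6,-0.008,-0.004,0.106,0],
    [0.6,-0.008,-0.004,0.106,0],
    [0.95,-0.008,-0.004,0.106,0],
    [0.95,-0.008,-0.004,0.106,0],
    [0.95,-0.008,-0.004,0.106,0],
  ],
  squeeze=8,
)

```text
time_s: 46.65
ee_pos: [582.9, 293.8, 118.7]
ee_rot: [179.6, -4.5, 4.7]
force: [-0.4, 0.7, -0.1]
gripper_width: 19.5
```

Emit:
arm_command(
  targets=[
    [0.95,0,0,0,0],
    [0.95,0,0,0,0],
    [0.95,0,0,0,0],
  ],
)

```text
time_s: 46.9
ee_pos: [583.1, 293.4, 119.1]
ee_rot: [179.6, -4.5, 4.8]
force: [0.2, -2.4, 0.9]
gripper_width: 13.8
```

```bash
python3 - <<'E'
from h import *
st();b=BW(0,-80.5,0);mv([b[0],b[1],118],4.8);s=env.state();print(wb(s["ee_pos"]))
E
```

```text
46.9 [583.1 293.4 119.1] [179.6  -4.5   4.8] [ 0.2 -2.4  0.9] 13.8
mv [-0.0014  0.3237  0.0043] turn -0.001
[ 0.81129322 81.35016255]
```

Emit:
arm_command(
  targets=[
    [0.95,0,0.015,0,0],
    [0.95,0,0.05,0,0],
    [0.95,0,0.095,0,0],
    [0.95,0,0.14,0,0],
    [0.95,0,0.185,0,0],
    [0.95,0,0.215,0,0],
    [0.95,0,0.23,0,0],
    [0.95,0,0.23,0,0],
  ],
)

```text
time_s: 47.57
ee_pos: [592.3, 177.1, 119.6]
ee_rot: [179.6, -4.5, 4.6]
force: [-0.4, -0.3, -4.0]
gripper_width: 14.0
```

```bash
python3 - <<'E'
from h import *
st();b=BW(0,-80.5,0);mv([b[0],b[1],119],4.8);s=env.state();print(wb(s["ee_pos"]))
E
```

```text
47.57 [592.3 177.1 119.6] [179.6  -4.5   4.6] [-0.4 -0.3 -4. ] 14.0
mv [-0.0003  0.0904  0.0018] turn -0.004
[  0.24700869 -35.3042013 ]
```

Emit:
arm_command(
  targets=[
    [0.95,0,0.02,0,-0.002],
    [0.95,0,0.045,0,-0.002],
    [0.95,0,0.065,0,-0.002],
    [0.95,0,0.08,0,-0.002],
    [0.95,0,0.088,0,-0.002],
    [0.95,0,0.093,0,-0.002],
    [0.95,0,0.093,0,-0.002],
    [0.95,0,0.093,0,-0.002],
  ],
)

```text
time_s: 48.23
ee_pos: [596.0, 130.6, 119.7]
ee_rot: [179.6, -4.5, 4.7]
force: [0.4, -0.1, -2.8]
gripper_width: 13.8
```

```bash
python3 - <<'E'
from h import *
st();b=BW(0,-80.5,0);mv([b[0],b[1],119],4.8);s=env.state();print(wb(s["ee_pos"]))
E
```

```text
48.23 [596.  130.6 119.7] [179.6  -4.5   4.7] [ 0.4 -0.1 -2.8] 13.8
mv [-0.0001 -0.003   0.0014] turn -0.002
[-2.16958627e-02 -8.19938139e+01]
```

Emit:
arm_command(
  targets=[
    [0.6,0,0,0,0],
    [0.6,0,0,0,0],
    [0.6,0,0,0,0],
    [0.6,0,0,0,0],
    [0.6,0.002,0,-0.03,0],
    [0.6,0.006,0,-0.08,0],
    [0.6,0.01,0,-0.14,0],
    [0.6,0.01,0,-0.16,0],
  ],
)

```text
time_s: 48.9
ee_pos: [596.9, 131.7, 204.4]
ee_rot: [179.6, -4.9, 4.7]
force: [0.7, 0.3, 1.1]
gripper_width: 36.5
```

Emit:
arm_command(
  targets=[
    [0.6,0,0.06,0,0],
    [0.6,-0.03,0.14,0,0],
    [0.6,-0.06,0.22,0,0],
    [0.6,-0.09,0.3,0,0],
    [0.6,-0.12,0.38,0,0],
    [0.6,-0.15,0.44,0,0],
    [0.6,-0.15,0.46,0,0],
    [0.6,-0.15,0.46,0,0],
  ],
)

```text
time_s: 49.57
ee_pos: [540.8, -105.9, 199.4]
ee_rot: [179.6, -4.9, 4.5]
force: [0.5, 0.5, -0.4]
gripper_width: 36.3
```

```bash
python3 - <<'E'
from h import *
st()
o=[]
for n in("top","scene"):
    im=grab(n,n[0]+"22")[:,:,::-1].copy()
    im0=cv2.imread(f"pics/{n}0.png")
    x0,y0=(150,140) if n=="top" else (260,130)
    f=lambda a:cv2.resize(a[y0:y0+115,x0:x0+145],(395,300),interpolation=cv2.INTER_CUBIC)
    o.append(np.hstack([f(im0),f(im)]))
    # bar/lid comparisons
    for a in(im0,im):
        m=mask(a[:,:,::-1].copy(),"blue");mm=cv2.moments(m[y0:y0+115,x0:x0+145],True);print(n,mm["m00"],mm["m10"]/mm["m00"],mm["m01"]/mm["m00"])
cv2.imwrite("pics/cmp.png",np.vstack(o))
E
```

```text
49.57 [ 540.8 -105.9  199.4] [179.6  -4.9   4.5] [ 0.5  0.5 -0.4] 36.3
top 3435.0 92.56914119359534 60.432605531295486
top 3430.0 92.80174927113703 60.39533527696793
scene 2099.0 58.39542639352072 65.80276322058123
scene 2079.0 58.44877344877345 65.86868686868686
```

View pics/cmp.png

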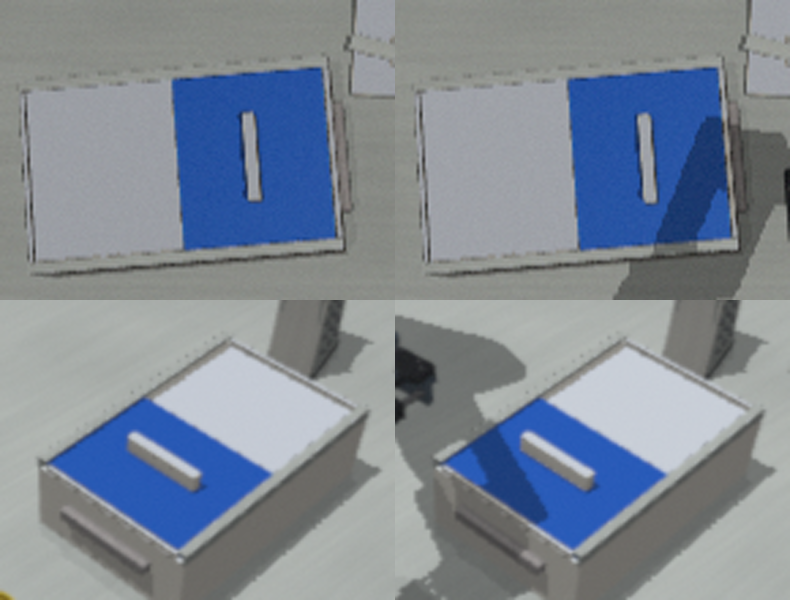

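View pics/s22.png

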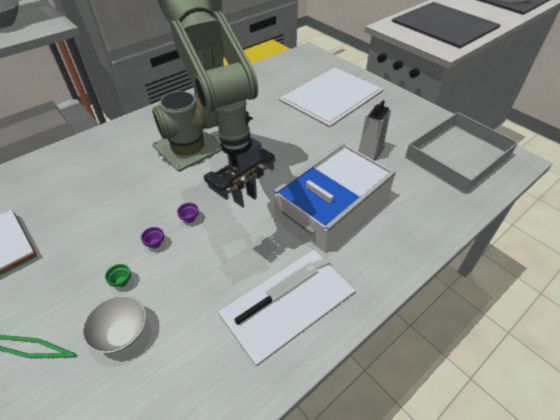

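The picture shows the bin shut, with the lid bar at about (320,190). The look-alikes are at (188,212), (152,238) and (118,276), and the bowl, knife and grater are where they started. No red or yellow pots remain on the table, and the robot is clear of everything.

```bash
python3 -c "
from h import *
st();print(env.job_done())"
```

```text
49.67 [ 541.6 -103.2  199.4] [179.7  -4.9   4.7] [-0.4  0.7  0.7] 36.0
the job is handed in; nothing more can be done
None
```

The job is done and handed in at about 50 s. I slid the lid open over the ridge to its stop and nested all six pots: three red and three yellow, each on the stack of its own colour. Then I slid the lid shut over the ridge again. One yellow pot was knocked about 45 mm aside partway through. I found it again in the camera images before picking it up.

**What the last checks showed:**
- **Stacks:** rim outlines matched the expected nested heights. Red was a close match at 95 mm. The yellow outline at 89 mm sat about 1 pixel off sideways. Both are below the lid.
- **Lid:** both cameras show it matching its original shut picture to within about 0.25 pixel. When I let go, the bar read y -82.0 mm in the bin's frame, inside the ±2 mm play.
- **Left alone:** the look-alikes, knife, bowl and grater appear where they started.

**What disagreed:**
- The two cameras differ by about 2 mm.
- Three pots (first and second to the red stack, and the last red) met a misaligned rim on the way down, with up to about 21 N, and settled after small corrections or on release.
- The tool had tilted about 5° by the end. It did not affect the result.

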